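Lock the homogeniser's cup up into its bayonet ring

TASK

Fit the steel mixing cup to the homogeniser: bring it in under the head, raise it round the rotor so that its lugs go up through the gaps of the bayonet ring, and turn it by its handle against the spring cover until the lugs reach their end stops and settle into their pockets, with the handle pointing out to the front. Work gently, never forcing the cup against the head, leave the dishes and bottles standing where they are, and let go of the cup so that it hangs locked.

Things in the scene. Friction and masses are not known exactly. Their poses are not given: they have to be found in the camera images.
- cup: The mixing cup: plain steel beaker, 71 mm across, 68 mm tall, 2 mm wall, open on top, about 0.2 kg, standing on the worktop. Origin: centre of its underside; z up its axis; the handle points along its -x. Three round lugs, 8 mm thick, stick out to a radius of 47 mm at 60 mm height: one above the handle, the others 120 degrees to either side.
- handle (a point): Where to grip the cup: middle of its black bar handle, 115 mm from the cup's axis, 35 mm above its underside. The bar is 20 mm wide, 24 mm tall, 80 mm long and flat sided; a 12 mm wide, 9 mm tall neck joins it to the cup. Axes as the cup's. Under load the cup may droop or turn a little in the grip.
- cup_lugs (a point): Point on the cup's axis at the height of the lugs' centre lines: 60 mm above the underside, 8 mm below the rim. Axes as the cup's.
- ring (a point): On the axis of the homogeniser's bayonet ring, in its underside, 150 to 180 mm above the worktop; z up, -x is the machine's front. The aluminium ring opens downward, is 107 mm across, and its inner flange (inner radius 38.5 mm: 3 mm play round the cup) has three gaps for the lugs. It was screwed on by hand, so it may sit turned by up to 16 degrees either way from this frame.
- ring_gap (a point): Nominal middle of the front left gap, in the ring's underside, 43 mm from the axis; a short dark line on the ring's outside shows where it truly is. The gaps are 14 mm wide and fit the lugs at cup yaw = ring yaw - 0.785 rad. Clockwise of a gap (from above) is a wall; counter-clockwise a crest, 10 mm above the underside: lugs pass over it with their centres over 14 mm above the underside.
- ring_pocket (a point): Nominal middle of the floor of the front pocket, 43 mm from the axis, 6 mm above the ring's underside; a long dark line on the ring's outside shows where it truly is. Pockets are 11 mm wide, 4 mm lower than the crests, 45 degrees counter-clockwise of the gaps (from above), between crest and end stop. They hold the lugs, centres 10 mm above the underside, once the lift is eased.
- cover_face (a point): Middle of the underside of the spring-loaded rubber cover in the ring, 70 mm across, that closes the cup. At rest 16 mm above the ring's underside. The cup's rim meets it with the lugs' centres 8 mm above the underside; it yields at 2 N, plus 0.3 N per mm, and after 8.5 mm the rim meets a rigid ceiling (lugs' centres 16.5 mm above the underside).
- rotor_tip (a point): Lower end of the rotor, 18 mm across, on the ring's axis 22 mm below its underside; it must end up inside the cup.
- mixer: The homogeniser, standing firm: white base plate 220 x 150 mm, top 16 mm above the worktop, reaching 75 mm in front of the ring's axis and 145 mm behind it; a steel column 115 mm behind the axis carries the motor head, 84 mm across, 107 mm at the ring, top 164 mm above the ring's underside. Origin: on the worktop below the ring's axis; -x is its front.
- petri_1: Bystander: closed petri dish, 60 mm across, 15 mm tall; origin centre of its underside.
- petri_2: Bystander: closed petri dish, 60 mm across, 15 mm tall; origin centre of its underside.
- stain_bottle: Bystander: brown bottle with black cap, 34 mm across, 75 mm tall; origin centre of its underside.
- xylene_bottle: Bystander: white bottle with black cap, 37 mm across, 86 mm tall; origin centre of its underside.

How it is judged (in metres and radians):
On the way:
1. The cup's lugs have been raised through the gaps of the ring (lug centres over 9 mm above its underside), not yet turned (horizontal distance between cup_lugs and ring below 0.006 m and z of cup_lugs in the frame of ring above 0.009 m and angle between the x axis of cup and the x axis of ring, either way round above 0.4 rad), for 0.1 s.
At the end, for the whole second after the job is handed in: The cup hangs at rest in the ring, let go: its axis within 4.5 mm of the ring's, upright within 0.06 rad, handle within 0.34 rad of the machine's front, lug centres 7.5 to 11.8 mm above the ring's underside, that is in the pockets and not on the crests (horizontal distance between cup_lugs and ring below 0.0045 m and z of cup_lugs in the frame of ring between 0.0075 and 0.0118 m and angle between the x axis of cup and the x axis of ring, either way round below 0.34 rad and angle between cup's own z axis and vertical below 0.06 rad and linear speed of cup below 0.01 m/s); the robot touches nothing.
It fails at once if the cup is forced against the homogeniser with more than 60 N (contact force between cup and mixer above 60 N).
It fails at once if a petri dish (petri_1) is shifted by more than 30 mm or tipped (distance of petri_1 from where it was at the start of the episode above 0.03 m or angle between petri_1's own z axis and vertical above 0.4 rad).
It fails at once if a petri dish (petri_2) is shifted by more than 30 mm or tipped (distance of petri_2 from where it was at the start of the episode above 0.03 m or angle between petri_2's own z axis and vertical above 0.4 rad).
It fails at once if the brown bottle (stain_bottle) is shifted by more than 30 mm or tipped (distance of stain_bottle from where it was at the start of the episode above 0.03 m or angle between stain_bottle's own z axis and vertical above 0.4 rad).
It fails at once if the white bottle (xylene_bottle) is shifted by more than 30 mm or tipped (distance of xylene_bottle from where it was at the start of the episode above 0.03 m or angle between xylene_bottle's own z axis and vertical above 0.4 rad).
It also fails if it takes over 72 s, if anything falls off the work surface, if the arm or the gripper's body presses on something with over 40 N, if the wrist force passes 120 N, or if a joint passes its speed limit or range.

ROBOT

A 6-joint arm with a two-finger parallel gripper is mounted at the origin on a cart in front of the work surface, level with it; the furniture and walls round the work are solid. World frame = base frame: x ahead of the robot, y to its left, z up, the work surface at z = 0. Lengths are in m, angles in degrees, forces in N, time in s.
With the tool pointing down it reaches from about 0.375 to 0.9 m from the base axis. Payload 3.1 kg.
Tool frame: the origin (TCP) lies midway between the tips of the shut fingers; the grasp point (between the pads) lies 19 mm behind it; z points along the fingers, y is the direction in which the jaws open and shut (so a half turn about z gives the same grasp; the last joint's range is limited). The gripper opens to 85 mm and grips with 20 to 120 N. Pads are 22 mm wide; open, the fingers measure 114 mm over their backs; the gripper's body (76 mm by 85 mm) begins 54 mm behind the grasp point. The pads swing forward as they close: fully open they stand 13 mm farther back than shut.
Start: joints at [57.153, 30.224, 82.088, -0, 67.689, -10.227], TCP at [0.24, 0.577, 0.231] pointing down, gripper open.
Joint ranges: [-176.69, 176.69], [-43.24, 126.21], [12.49, 139.97], [-82, 262], [0, 151.66], [-163.58, 163.58]. Speed limits (degrees/s): [159.86, 159.86, 180, 180, 180, 180].

INTERFACE

Orientations are given as [roll, pitch, yaw] about the fixed x, y, z axes, in that order (R = Rz(yaw) Ry(pitch) Rx(roll)).
In Python, from station import ctrl gives the robot as it stands. The module is installed in compiled form; this text tells all that it offers.
- The arm moves only by the tool send_rows, never from a script. Its argument "deltas" is a list of rows, each an object with "hand": the opening, from 0 (shut) to 1 (fully open); "delta_pos": the shift along the world's x, y, z in mm, a list of three; "rotation": the turn, a rotation vector about the world's x, y, z in degrees, a list of three. A call has 1 to 12 rows; each row is the pose to reach, as a shift and turn from the pose commanded when the call began; what a row does not reach only later rows make up. A row lasts 1/10 s, in which the tool goes at most 50 mm and 8.59 degrees, less where a joint would pass 70% of its speed; a pose out of reach is approached as far as the arm can. A call with a gripper value outside its range is refused whole. The fingers move at their own pace and stop on an object; "grip_force" is the grip in N (left out, the last holds). Time passes only in rows, so rows that repeat a pose let the fingers close. It gives the time, the measured TCP pose, the force and the opening at its end, in the units of the state.
- ctrl.state(): the state, without advancing time (a new reading comes with each control period).
- ctrl.snapshot(name): name is "side" or "top" or "wrist"; returns the picture (420x560x3 uint8, red, green, blue); there is no depth.
- ctrl.camera_params(name): a dict with "mtx" (3x3 intrinsics, pixels), "k1" (the pictures are not rectified: a ray, as slopes to the right and down, at radius r is drawn at 1 + k1 r^2 times it, then the intrinsics apply), "origin" and "orientation" of the camera in the world; the wrist camera has in their place "T_tool_cam" (4x4, takes a point from camera to tool coordinates, whose origin is the TCP and whose axes are the flange's). Camera axes: x right, y up, looking along -z (the intrinsics and any distortion apply to the point x, -y, -z); pixel columns grow to the right and rows downward; lengths in m; the calibration is good to about 2 mm. A picture is of the moment at which its call begins: read the wrist's pose just before it. camera_params takes no time and is no camera call.
- ctrl.finish_job(): hands the job in, once; it reports no verdict.
The state is a dict: "time": time; "joint_pos": joint angles; "qd": joint speeds; "tau": joint torques, N m; "tool_pos": TCP position; "eef_rot": TCP orientation; "ft_force": force on the tool from outside, world axes, zero at the start; "torque": the same for the moment, N m; "opening": opening from 0.0 (shut) to 1.0 (fully open).
Only numpy, scipy, OpenCV 4.12 (cv2) and the standard library are available. Lean on these libraries where they do the work, as an engineer would, in place of code of your own. Each camera call takes 0.05 s, during which the arm holds its last target.

## Working session

There is one attempt and no reset: what is moved stays moved. The work goes in short steps, Python scripts to look and compute and a tool call to move; the robot and the scene stay as the last step left them, time stands still between calls to the robot, and variables do not carry over. Pictures are saved under pics/ and viewed, and the job is handed in when it is done.

Besides the shell and the picture viewer there is one more tool, called after "Emit:" as a command line: name --argument value ..., lists and objects as JSON in quotes. send_rows: Moves the arm, as the interface text tells. Its arguments: {"type":"object","properties":{"deltas":{"type":"array","items":{"type":"object","properties":{"hand":{"type":"number"},"delta_pos":{"type":"array","items":{"type":"number"}},"rotation":{"type":"array","items":{"type":"number"}}}}},"grip_force":{"type":"number"}},"required":["deltas"]}

```bash
mkdir -p pics; ls
python3 - <<'E'
from station import ctrl
import cv2,numpy as np
np.set_printoptions(precision=4,suppress=True)
print(ctrl.state())
for n in ("side","top","wrist"):
    print(n,ctrl.camera_params(n))
    cv2.imwrite(f"pics/{n}0.png",ctrl.snapshot(n)[:,:,::-1])
E
```

```text
pics
{'time': 0.0, 'joint_pos': array([ 57.1513,  30.2788,  82.1565,  -0.0014,  67.6874, -10.2262]), 'qd': array([-0.0669,  0.0428,  0.0215,  0.0294, -0.0695,  0.0648]), 'tau': array([  0.0002, -44.2359, -17.8025,  -0.0003,   0.0085,   0.    ]), 'tool_pos': array([0.24  , 0.5763, 0.2303]), 'eef_rot': array([-179.8791,   -0.0205,  157.378 ]), 'ft_force': array([-1.1431,  0.436 , -0.2774]), 'torque': array([-0.0499,  0.0391, -0.014 ]), 'opening': 0.9981276342995148}
side {'mtx': array([[499.4753,   0.    , 285.6782],
       [  0.    , 499.4753, 205.0363],
       [  0.    ,   0.    ,   1.    ]]), 'k1': -0.011692818393307887, 'origin': array([ 0.0434, -0.8639,  0.561 ]), 'orientation': array([ 66.2856,  -0.2848, -28.3268])}
top {'mtx': array([[485.7824,   0.    , 278.2418],
       [  0.    , 485.7824, 210.0947],
       [  0.    ,   0.    ,   1.    ]]), 'k1': 0.0033392474838213507, 'origin': array([ 0.2095, -0.0053,  1.1966]), 'orientation': array([ 15.3551,  -0.1445, -85.9411])}
wrist {'mtx': array([[347.9861,   0.    , 281.7202],
       [  0.    , 347.9861, 206.981 ],
       [  0.    ,   0.    ,   1.    ]]), 'k1': 0.016092221368116687, 'T_tool_cam': array([[ 0.0001,  0.9525,  0.3044,  0.0781],
       [ 1.    , -0.0003,  0.0005, -0.0001],
       [ 0.0005,  0.3044, -0.9525, -0.1415],
       [ 0.    ,  0.    ,  0.    ,  1.    ]])}
```

View pics/side0.png

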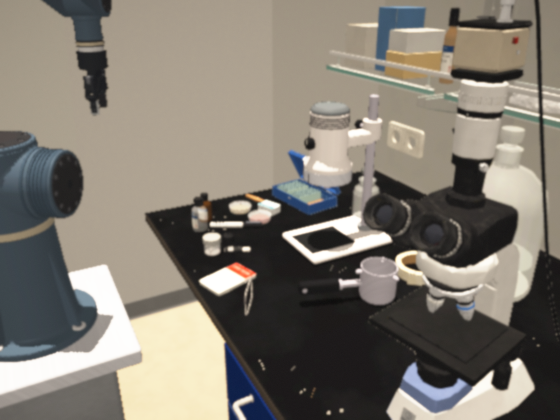

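View pics/top0.png

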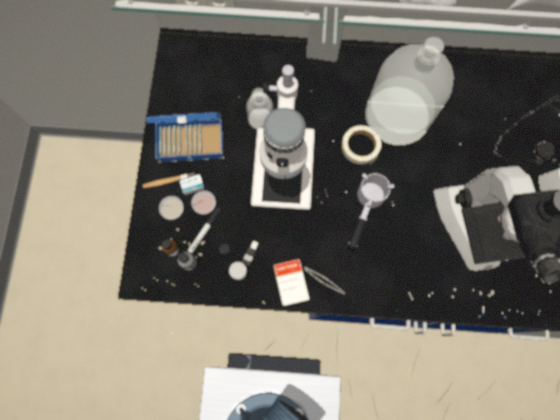

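View pics/wrist0.png

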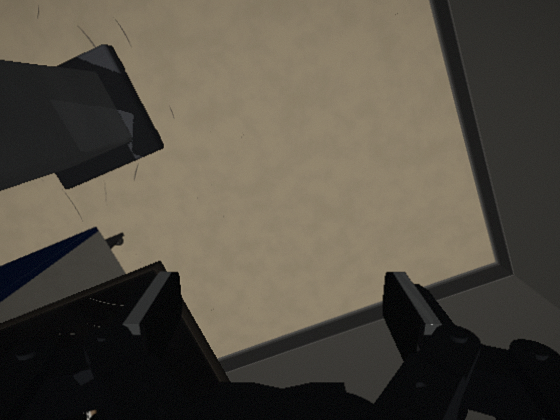

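The side view shows the mixer head at about (328,150), base plate (337,238), cup at (378,280) with handle to the left (322,288). The top view shows the mixer at (285,160), cup rim at (373,190), handle bar at (357,235), petris (171,208) and (203,202), bottles (170,247) and (187,260).

```bash
cat > h.py <<'E'
from station import ctrl
import cv2,numpy as np
from scipy.spatial.transform import Rotation as R
np.set_printoptions(precision=4,suppress=True)
def cam(n,st=None):
    p=ctrl.camera_params(n)
    if 'T_tool_cam' in p:
        T=np.eye(4);T[:3,:3]=R.from_euler('xyz',st['eef_rot'],degrees=True).as_matrix();T[:3,3]=st['tool_pos']
        T=T@p['T_tool_cam']; return p['mtx'],p['k1'],T[:3,3],T[:3,:3]
    return p['mtx'],p['k1'],p['origin'],R.from_euler('xyz',p['orientation'],degrees=True).as_matrix()
def ray(c,uv):
    K,k1,o,M=c
    d=np.array([(uv[0]-K[0,2])/K[0,0],(uv[1]-K[1,2])/K[1,1]]);s=d.copy()
    for _ in range(20): s=d/(1+k1*(s@s))
    v=M@np.array([s[0],-s[1],-1.]);return o,v/np.linalg.norm(v)
def plane(c,uv,z):
    o,v=ray(c,uv);return o+v*(z-o[2])/v[2]
def proj(c,P):
    K,k1,o,M=c
    q=M.T@(np.asarray(P,float)-o);s=np.array([q[0],-q[1]])/-q[2];s=s*(1+k1*(s@s))
    return s*[K[0,0],K[1,1]]+K[:2,2]
def crop(im,x0,y0,x1,y1,s,f):
    cv2.imwrite(f,cv2.resize(im[y0:y1,x0:x1],None,fx=s,fy=s,interpolation=cv2.INTER_CUBIC))
E
python3 - <<'E'
from h import *
t=cv2.imread('pics/top0.png');s=cv2.imread('pics/side0.png')
crop(t,240,70,440,270,3,'pics/t1.png')
crop(s,270,90,430,310,2.7,'pics/s1.png')
E
```

```text
(no output)
```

View pics/t1.png

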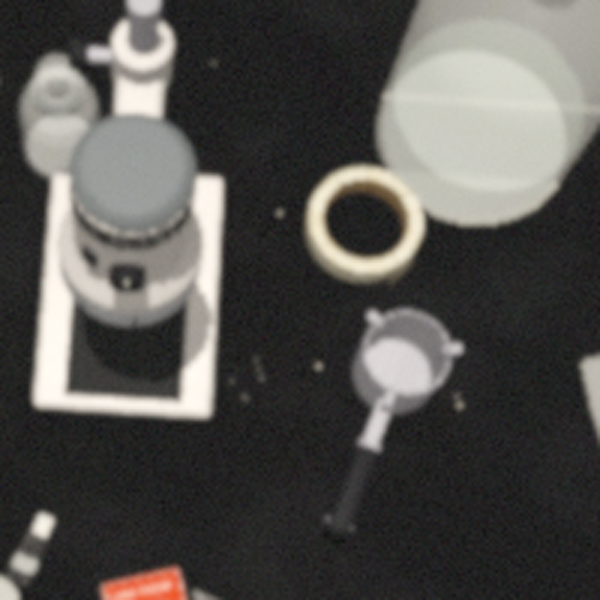

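View pics/s1.png

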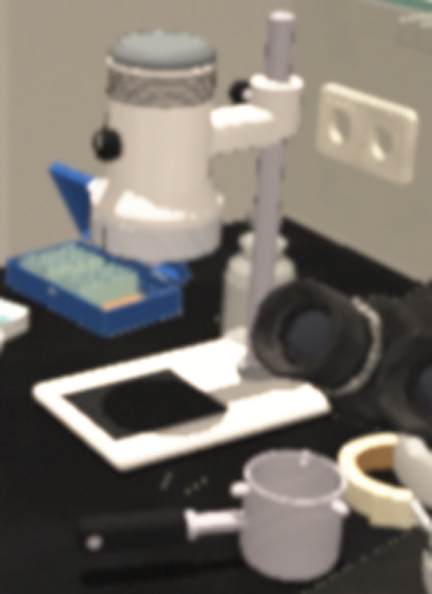

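Run:
```python
from h import *
t=cv2.imread('pics/top0.png');s=cv2.imread('pics/side0.png')
ct=cam('top');cs=cam('side')
T=lambda u,v:(240+(u+.5)/3-.5,70+(v+.5)/3-.5)
S=lambda u,v:(270+(u+.5)/2.7-.5,90+(v+.5)/2.7-.5)
print('lugs top');L=[]
for uv in [(373,317),(455,349),(385,400)]:
    p=plane(ct,T(*uv),.06);L.append(p);print(p)
L=np.array(L)
print([np.linalg.norm(L[i]-L[j]) for i,j in((0,1),(1,2),(0,2))], 'expect ~78 (r45) ', L.mean(0))
for n,uv in [('handle end',(338,527)),('bar start',(370,448)),('neck',(384,404))]: print(n,plane(ct,T(*uv),.04))
print('plate top view')
for uv in [(35,408),(213,415),(224,177),(52,175)]: print(plane(ct,T(*uv),.016))
print('plate side')
for uv in [(33,390),(122,465),(330,405)]: print(plane(cs,S(*uv),.016))
print('side lugs/handle')
for uv in [(240,490),(340,508),(305,458)]: print(plane(cs,S(*uv),.06))
print('handle end side',plane(cs,S(82,530),.035),plane(cs,S(188,524),.035))
# cap top
for h in(.15,.165,.18): print(h,'cap top',plane(ct,T(135,168),h+.164), 'side',plane(cs,S(163,45),h+.164))
```

```text
lugs top
[ 0.6253 -0.1915  0.06  ]
[ 0.6023 -0.2593  0.06  ]
[ 0.5546 -0.203   0.06  ]
[np.float64(0.07156452407263744), np.float64(0.07381424189219038), np.float64(0.07160062371983594)] expect ~78 (r45)  [ 0.594  -0.2179  0.06  ]
handle end [ 0.4511 -0.171   0.04  ]
bar start [ 0.5188 -0.1951  0.04  ]
neck [ 0.5572 -0.2057  0.04  ]
plate top view
[0.5398 0.0833 0.016 ]
[ 0.5444 -0.0666  0.016 ]
[ 0.7625 -0.0646  0.016 ]
[0.7535 0.0866 0.016 ]
plate side
[0.5443 0.0786 0.016 ]
[ 0.5456 -0.0707  0.016 ]
[ 0.7595 -0.0672  0.016 ]
side lugs/handle
[ 0.5609 -0.204   0.06  ]
[ 0.6083 -0.2562  0.06  ]
[ 0.6306 -0.1895  0.06  ]
handle end side [ 0.4555 -0.1629  0.035 ] [ 0.5264 -0.1917  0.035 ]
0.15 cap top [0.6251 0.0092 0.314 ] side [0.6604 0.0684 0.314 ]
0.165 cap top [0.6181 0.009  0.329 ] side [0.6229 0.0118 0.329 ]
0.18 cap top [0.611  0.0087 0.344 ] side [ 0.5855 -0.0448  0.344 ]
```

Run:
```python
from h import *
t=cv2.imread('pics/top0.png');s=cv2.imread('pics/side0.png')
a=s[150:200,295:365]; a=cv2.normalize(a,None,0,255,cv2.NORM_MINMAX); cv2.imwrite('pics/s2.png',cv2.resize(a,None,fx=10,fy=10,interpolation=cv2.INTER_CUBIC))
crop(t,135,100,275,300,3,'pics/t2.png')
ct=cam('top')
for n,uv,z in [('petri1',(171,208),.015),('petri2',(203,202),.015),('brown',(168,245),.075),('white',(186,258),.086),('vial',(238,270),.03)]: print(n,plane(ct,uv,z))
```

```text
petri1 [0.5195 0.285  0.015 ]
petri2 [0.541  0.2063 0.015 ]
brown [0.4138 0.2656 0.075 ]
white [0.3844 0.2176 0.086 ]
vial [0.3731 0.1005 0.03  ]
```

View pics/s2.png

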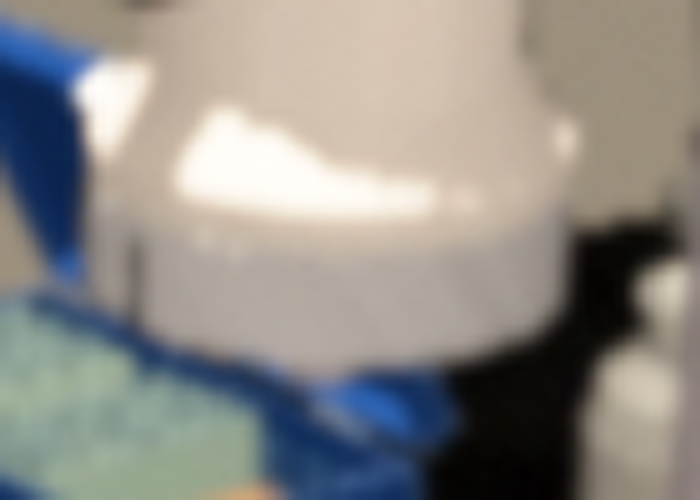

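View pics/t2.png

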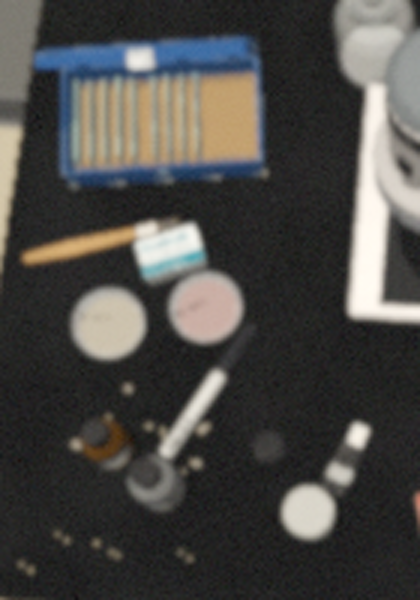

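Run:
```python
from h import *
s=cv2.imread('pics/side0.png');g=cv2.cvtColor(s,cv2.COLOR_BGR2GRAY)
print(g[172:186,300:316]); print(g[178,340:360])
cs=cam('side')
for ax in [(.618,.01),(.616,.009),(.620,.01)]:
  for v,z in((174,.19),(178,.18),(182,.17)):
    print(ax,v)
    for u in (307.5,308,308.5):
        o,d=ray(cs,(u,v)); w=o[:2]-ax; a=d[:2]@d[:2];b=2*w@d[:2];c=w@w-.0535**2
        D=b*b-4*a*c
        if D<0: print('miss');continue
        P=o+d*(-b-np.sqrt(D))/(2*a); print(u,P,'yaw',np.degrees(np.arctan2(-(P[1]-ax[1]),-(P[0]-ax[0]))))
  for z in(.16,.165,.17,.175): print(z,'edges', [proj(cs,(ax[0]+.0535*np.cos(q),ax[1]+.0535*np.sin(q),z)) for q in np.radians([-123-90,-123,-123+90])])
```

```text
[[ 60  61  76 110 143 158 162 162 163 168 175 179 182 186 191 195]
 [ 64  62  79 111 139 155 158 155 151 159 168 173 177 181 190 197]
 [ 70  70  85 114 139 153 156 149 137 150 164 170 173 177 186 192]
 [ 83  84  97 120 140 153 155 145 128 145 163 170 172 175 178 182]
 [103 101 107 123 142 154 156 143 126 142 163 169 172 175 175 177]
 [120 114 113 122 143 154 156 143 127 143 162 169 172 174 175 176]
 [126 123 122 125 140 154 157 145 129 143 162 168 170 172 174 176]
 [113 120 124 127 134 147 153 142 128 145 162 168 169 172 174 175]
 [ 98 102 111 116 120 132 141 132 123 143 162 168 171 172 173 175]
 [107  99  96  99 102 111 120 116 113 139 161 168 171 172 172 174]
 [130 115 104 101  97  97  99  96  99 127 151 162 169 172 172 173]
 [149 138 128 123 117 103  90  83  85 105 126 143 158 163 165 168]
 [162 155 150 146 143 129 112  97  84  84  97 116 131 137 141 149]
 [166 162 160 162 164 158 148 131 104  82  79  90 101 101 105 115]]
[170 168 166 166 167 167 165 162 158 152 133  96  52  32  29  29  30  43
  88 142]
(0.618, 0.01) 174
307.5 [0.5652 0.0014 0.1907] yaw 9.292141294022194
308 [ 0.5
[... 1995 characters left out ...]
37 0.1805] yaw 6.734535084353686
308 [0.5671 0.002  0.181 ] yaw 8.579210328063596
308.5 [0.5674 0.0004 0.1815] yaw 10.350395580189495
(0.62, 0.01) 182
307.5 [0.5669 0.0034 0.1713] yaw 7.096143540806383
308 [0.5671 0.0017 0.1719] yaw 8.931976106760283
308.5 [0.5674 0.0001 0.1724] yaw 10.695869726079868
0.16 edges [array([302.4197, 181.0235]), array([326.1537, 190.7967]), array([350.406 , 182.6519])]
0.165 edges [array([302.4608, 178.9357]), array([326.2416, 188.6241]), array([350.5341, 180.5528])]
0.17 edges [array([302.5021, 176.8404]), array([326.3298, 186.4432]), array([350.6625, 178.4461])]
0.175 edges [array([302.5435, 174.7376]), array([326.4183, 184.2542]), array([350.7915, 176.3318])]
```

Run:
```python
from h import *
st=ctrl.state()
R0=R.from_euler('xyz',[180,0,157.38],degrees=True)
Rt=R.from_euler('y',-50,degrees=True)*R.from_euler('xyz',[180,0,180],degrees=True)
print((Rt*R0.inv()).as_rotvec(degrees=True))
```

```text
[ -9.8665 -49.3321  21.1587]
```

Emit:
send_rows --deltas '[{"hand":1,"delta_pos":[20,-50,0],"rotation":[0,0,0]},{"hand":1,"delta_pos":[40,-100,0],"rotation":[-1,-5,2]},{"hand":1,"delta_pos":[60,-148,0],"rotation":[-2,-10,4]},{"hand":1,"delta_pos":[80,-196,0],"rotation":[-3,-15,6]},{"hand":1,"delta_pos":[99,-244,0],"rotation":[-4,-20,8]},{"hand":1,"delta_pos":[118,-291,0],"rotation":[-5,-25,10]},{"hand":1,"delta_pos":[137,-338,0],"rotation":[-6,-30,13]},{"hand":1,"delta_pos":[156,-385,0],"rotation":[-7,-35,15]},{"hand":1,"delta_pos":[175,-431,0],"rotation":[-8,-40,17]},{"hand":1,"delta_pos":[194,-477,0],"rotation":[-9,-45,19]},{"hand":1,"delta_pos":[212,-522,0],"rotation":[-9.9,-49.3,21.2]},{"hand":1,"delta_pos":[230,-567,0],"rotation":[-9.9,-49.3,21.2]}]'

```text
time: 1.35
tool_pos: [0.447, 0.0902, 0.3137]
eef_rot: [-178.2, 47.6, 179.7]
ft_force: [0.6, 4.1, -0.2]
opening: 0.999
```

Emit:
send_rows --deltas '[{"hand":1,"delta_pos":[0,0,0],"rotation":[0,0,0]},{"hand":1,"delta_pos":[0,0,0],"rotation":[0,0,0]}]'

```text
time: 1.55
tool_pos: [0.4473, 0.0944, 0.3123]
eef_rot: [-178.5, 47.4, 179.9]
ft_force: [-0.4, -0.3, -0.6]
opening: 0.996
```

```bash
cat > look.py <<'E'
import sys,pickle
from h import *
st=ctrl.state();im=ctrl.snapshot('wrist')[:,:,::-1]
cv2.imwrite(f'pics/{sys.argv[1]}.png',im);pickle.dump(st,open(f'pics/{sys.argv[1]}.pkl','wb'))
for k in('time','tool_pos','eef_rot','ft_force','torque','opening','joint_pos'):print(k,st[k])
E
python3 look.py w1
```

```text
time 1.55
tool_pos [0.4473 0.0944 0.3123]
eef_rot [-178.4815   47.4054  179.9047]
ft_force [-0.4212 -0.2688 -0.6005]
torque [ 0.0372  0.4248 -0.019 ]
opening 0.9962416377628869
joint_pos [ -2.1088   1.3399 131.2311 -81.9458   0.0363  -9.4169]
```

View pics/w1.png

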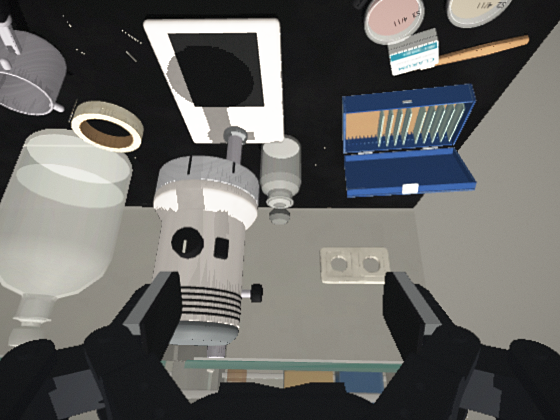

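Run:
```python
from h import *
s=cv2.imread('pics/w1.png')
crop(s,140,110,280,230,5,'pics/w1c.png')
```

```text
(no output)
```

View pics/w1c.png

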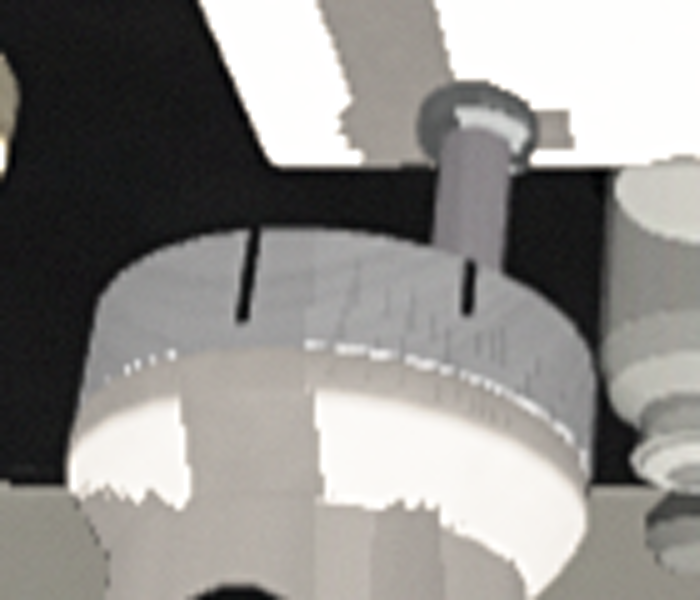

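```bash
cat > fit.py <<'E'
from h import *
import pickle
from scipy.optimize import least_squares
cs=cam('side');ct=cam('top');st=pickle.load(open('pics/w1.pkl','rb'));cw=cam('wrist',st)
W=lambda u,v:np.array((140+(u+.5)/5-.5,110+(v+.5)/5-.5))
def pt(p,az,z,r=.0535):
    return np.array([p[0]+r*np.cos(az),p[1]+r*np.sin(az),p[2]+z])
def sil(c,p,sgn,r=.0535):   # tangent point of cylinder
    d=c[2][:2]-p[:2];D=np.hypot(*d);a=np.arctan2(d[1],d[0])+sgn*np.arccos(r/D);return a
def res(p,full=False):
    y=p[3];o=[]
    o.append(proj(cw,pt(p,np.pi+y,0))-W(256,229))
    o.append(proj(cw,pt(p,np.pi+y-np.pi/4,0))-W(471,259))
    a1=sil(cw,p,1);a2=sil(cw,p,-1)
    e=[proj(cw,pt(p,a,.012)) for a in(a1,a2)]; e.sort(key=lambda q:q[0])
    o.append([e[0][0]-W(92,340)[0]]);o.append([e[1][0]-W(597,400)[0]])
    o.append([proj(cs,pt(p,np.pi+y,.008))[0]-308.0])
    e=[proj(cs,pt(p,sil(cs,p,s),.008)) for s in(1,-1)];e.sort(key=lambda q:q[0])
    o.append([e[0][0]-303.0]);o.append([e[1][0]-350.6])
    o.append(proj(ct,(p[0],p[1],p[2]+.164))-(240+135.5/3-.5,70+168.5/3-.5))
    return np.concatenate(o)
if __name__=='__main__':
    s=least_squares(res,[.618,.01,.165,.1],loss='soft_l1')
    print(s.x,np.degrees(s.x[3]),s.fun)
    # crude: rays
    for z in(.16,.165,.17):
        A=plane(cw,W(256,229),z);B=plane(cw,W(471,259),z);print(z,A,B,np.linalg.norm(A-B),'expect',2*.0535*np.sin(np.pi/8))
    for uv in [(144,20),(279,20)]:print('plate front corners wrist',plane(cw,uv,.016))
E
python3 fit.py
```

```text
[0.6206 0.0105 0.1676 0.1479] 8.474497059457214 [-0.0339 -0.0865  0.1254 -0.2491 -0.8245  0.2273  0.0205 -0.3754  0.2987
 -0.6766 -1.8158]
0.16 [ 0.5794 -0.0014  0.16  ] [0.5901 0.0398 0.16  ] 0.04255600799943095 expect 0.040947127263064605
0.165 [0.5718 0.0012 0.165 ] [0.5822 0.0413 0.165 ] 0.04143633981959948 expect 0.040947127263064605
0.17 [0.5642 0.0038 0.17  ] [0.5743 0.0429 0.17  ] 0.040316671639768056 expect 0.040947127263064605
plate front corners wrist [ 0.5405 -0.0593  0.016 ]
plate front corners wrist [0.541  0.0841 0.016 ]
```

Run:
```python
from h import *
st=ctrl.state()
R0=R.from_euler('xyz',st['eef_rot'],degrees=True)
for yaw in(161,180):
  Rt=R.from_euler('xyz',[180,0,yaw],degrees=True)
  print((Rt*R0.inv()).as_rotvec(degrees=True))
```

```text
[  9.2556  46.641  -17.2955]
[ 1.4249 47.3357  0.6069]
```

Emit:
send_rows --deltas '[{"hand":1,"delta_pos":[0,-15,0],"rotation":[0,6,0]},{"hand":1,"delta_pos":[0,-30,0],"rotation":[0.5,12,0]},{"hand":1,"delta_pos":[0,-45,0],"rotation":[1,18,0]},{"hand":1,"delta_pos":[0,-60,0],"rotation":[1,24,0]}]'

```text
time: 2.0
tool_pos: [0.424, 0.0624, 0.1985]
eef_rot: [-176.6, 31.7, 179.8]
ft_force: [-0.0, -0.1, -0.3]
opening: 1.001
```

Run:
```python
from h import *
st=ctrl.state();print(st)
```

```text
{'time': 2.0, 'joint_pos': array([ -6.6125,  14.5221, 133.6083, -81.9432,   0.0437, -13.5312]), 'qd': array([-12.8005,  30.9368,   6.4222,  -0.0019,   0.137 , -13.1978]), 'tau': array([  0.9186, -23.4549,  -7.9407,  -0.0011,  -0.2631,   0.1748]), 'tool_pos': array([0.424 , 0.0624, 0.1985]), 'eef_rot': array([-176.5635,   31.6971,  179.8254]), 'ft_force': array([-0.0253, -0.1143, -0.3125]), 'torque': array([0.0313, 0.2936, 0.0079]), 'opening': 1.000645491259773}
```

Emit:
send_rows --deltas '[{"hand":1,"delta_pos":[0,0,10],"rotation":[-6,2,-4]},{"hand":1,"delta_pos":[0,0,20],"rotation":[-12,4,-7]},{"hand":1,"delta_pos":[0,0,30],"rotation":[-16,7,-10]},{"hand":1,"delta_pos":[0,0,40],"rotation":[-18,12,-10]}]'

```text
time: 2.4
tool_pos: [0.4222, 0.064, 0.2388]
eef_rot: [-156.2, 19.6, 178.9]
ft_force: [1.0, -1.1, -0.5]
opening: 1.0
```

Run:
```python
from h import *
st=ctrl.state();print(st)
```

```text
{'time': 2.4, 'joint_pos': array([ 12.1905,  14.9723, 117.2469, -42.8286,  43.0226, -41.6887]), 'qd': array([  13.6825,    0.6326,  -53.983 ,   94.893 ,   98.6374, -108.3213]), 'tau': array([  0.8174, -26.8726, -10.3763,  -2.1048,  -0.8844,   1.5927]), 'tool_pos': array([0.4222, 0.064 , 0.2388]), 'eef_rot': array([-156.1683,   19.5803,  178.8665]), 'ft_force': array([ 0.9758, -1.0912, -0.5039]), 'torque': array([0.1766, 0.0973, 0.0084]), 'opening': 1.000175850875687}
```

Run:
```python
from h import *
st=ctrl.state()
R0=R.from_euler('xyz',st['eef_rot'],degrees=True)
Rt=R.from_euler('xyz',[180,0,161],degrees=True)
print((Rt*R0.inv()).as_rotvec(degrees=True))
```

```text
[ 26.6641  14.9058 -13.3707]
```

Emit:
send_rows --deltas '[{"hand":1,"delta_pos":[6,-25,-5],"rotation":[6,3.5,-3]},{"hand":1,"delta_pos":[12,-55,-10],"rotation":[12,7,-6]},{"hand":1,"delta_pos":[20,-90,-15],"rotation":[18,10,-9]},{"hand":1,"delta_pos":[30,-130,-20],"rotation":[24,13.5,-12]},{"hand":1,"delta_pos":[45,-175,-30],"rotation":[26.7,14.9,-13.4]},{"hand":1,"delta_pos":[55,-210,-50],"rotation":[26.7,14.9,-13.4]},{"hand":1,"delta_pos":[62,-235,-65],"rotation":[26.7,14.9,-13.4]},{"hand":1,"delta_pos":[66,-244,-70],"rotation":[26.7,14.9,-13.4]},{"hand":1,"delta_pos":[66,-244,-70],"rotation":[26.7,14.9,-13.4]},{"hand":1,"delta_pos":[66,-244,-70],"rotation":[26.7,14.9,-13.4]}]'

```text
time: 3.4
tool_pos: [0.4906, -0.1811, 0.17]
eef_rot: [179.9, 0.2, 160.5]
ft_force: [-0.0, 0.8, 0.1]
opening: 1.001
```

```bash
python3 look.py w2
```

```text
time 3.4
tool_pos [ 0.4906 -0.1811  0.17  ]
eef_rot [179.9159   0.2273 160.5463]
ft_force [-0.0294  0.8063  0.0872]
torque [0.0519 0.0171 0.0128]
opening 1.00106297785303
joint_pos [ -32.5891   27.3172  100.4036    0.1694   52.077  -103.2394]
```

View pics/w2.png

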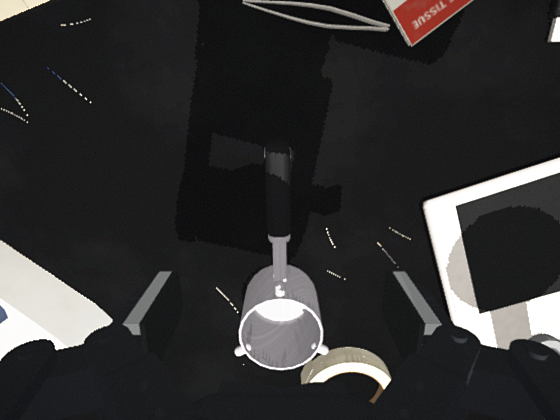

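Run:
```python
from h import *
import pickle
s=cv2.imread('pics/w2.png')
b=s[130:260,230:330]; crop(np.clip(b.astype(float)*2.5,0,255).astype('uint8'),0,0,100,130,4.5,'pics/w2c.png')
crop(s,220,230,350,380,4,'pics/w2d.png')
c=cam('wrist',pickle.load(open('pics/w2.pkl','rb')))
L=[plane(c,u,.06) for u in[(281,291),(239,351),(323,350)]]
print(L,np.mean(L,0),[np.linalg.norm(L[i]-L[j]) for i,j in((0,1),(1,2),(0,2))])
for uv,z in [((278.5,192),.047),((278,147),.047),((279.5,238),.047),((279.5,238),.035)]: print(plane(c,uv,z))
```

```text
[array([ 0.5615, -0.2068,  0.06  ]), array([ 0.6054, -0.2612,  0.06  ]), array([ 0.6289, -0.1918,  0.06  ])] [ 0.5986 -0.2199  0.06  ] [np.float64(0.06996171004705748), np.float64(0.0733392190050157), np.float64(0.06907075184337783)]
[ 0.4846 -0.1817  0.047 ]
[ 0.4513 -0.1702  0.047 ]
[ 0.5218 -0.1941  0.047 ]
[ 0.5266 -0.1958  0.035 ]
```

View pics/w2c.png

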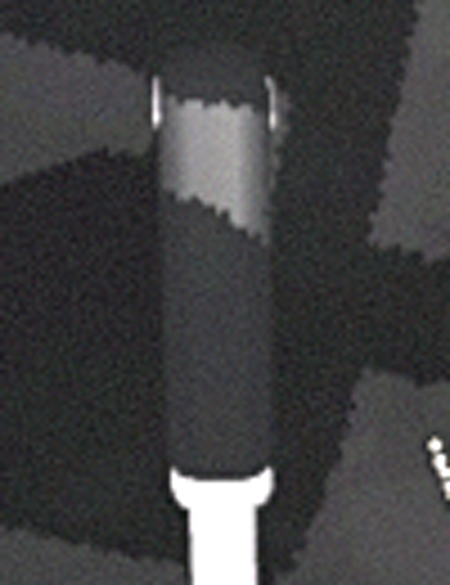

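View pics/w2d.png

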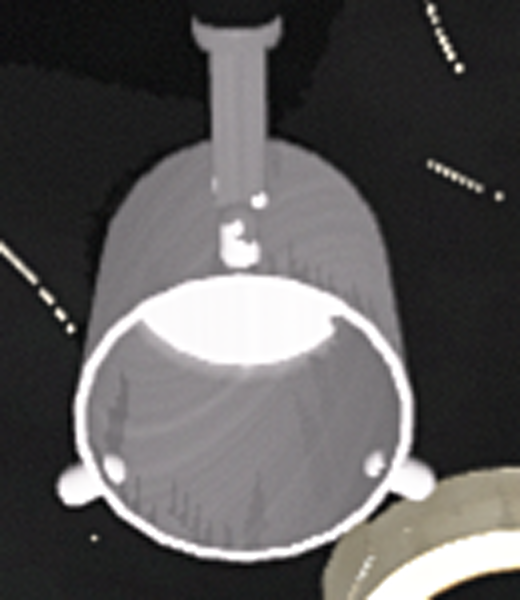

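Run:
```python
from h import *
import pickle
c=cam('wrist',pickle.load(open('pics/w2.pkl','rb')))
C=plane(c,(280.6,333.8),.068);print('rim',C, np.linalg.norm(plane(c,(238.4,333.8),.068)-plane(c,(323,333.8),.068)))
B0=plane(c,(277.9,152),.047);B1=plane(c,(278.6,232),.047)
N=plane(c,(279.6,255),.04)
d=C[:2]-B0[:2];print('yaw',np.degrees(np.arctan2(d[1],d[0])),np.hypot(*d))
d=C[:2]-N[:2];print('yaw',np.degrees(np.arctan2(d[1],d[0])))
d=B1-B0;print('yaw',np.degrees(np.arctan2(d[1],d[0])))
y=np.arctan2(*(C-B0)[1::-1]);print('handle',C[:2]-.115*np.array([np.cos(y),np.sin(y)]))
```

```text
rim [ 0.5949 -0.219   0.068 ] 0.07029485114791703
yaw -18.69330425326173 0.14787503658391546
yaw -18.606407588838174
yaw -19.14104307081008
handle [ 0.486  -0.1821]
```

Emit:
send_rows --deltas '[{"hand":1,"delta_pos":[-3.6,0,-40],"rotation":[0,0,0.7]},{"hand":1,"delta_pos":[-3.6,0,-80],"rotation":[0,0,0.7]},{"hand":1,"delta_pos":[-3.6,0,-115],"rotation":[0,0,0.7]},{"hand":1,"delta_pos":[-3.6,0,-140],"rotation":[0,0,0.7]},{"hand":0.6,"delta_pos":[-3.6,0,-155],"rotation":[0,0,0.7]},{"hand":0.5,"delta_pos":[-3.6,0,-155],"rotation":[0,0,0.7]},{"hand":0.5,"delta_pos":[-3.6,0,-155],"rotation":[0,0,0.7]}]'

```text
time: 4.15
tool_pos: [0.4877, -0.1825, 0.0161]
eef_rot: [180.0, 0.4, 161.2]
ft_force: [0.5, 0.1, -0.1]
opening: 0.515
```

```bash
python3 look.py w3
```

```text
time 4.15
tool_pos [ 0.4877 -0.1825  0.0161]
eef_rot [179.9679   0.3711 161.2014]
ft_force [ 0.4793  0.1292 -0.1296]
torque [-0.0221 -0.0446 -0.0206]
opening 0.5145703599047295
joint_pos [ -32.8959   42.7181  105.6998    0.2344   31.2302 -104.2974]
```

View pics/w3.png

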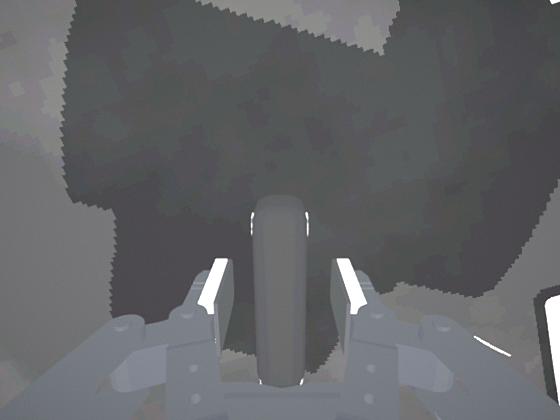

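The bar (columns 252–308) sits centred between the pads (232 and 338). Closing.

Emit:
send_rows --deltas '[{"hand":0.1,"delta_pos":[0,0,0],"rotation":[0,0,0]},{"hand":0,"delta_pos":[0,0,0],"rotation":[0,0,0]},{"hand":0,"delta_pos":[0,0,0],"rotation":[0,0,0]},{"hand":0,"delta_pos":[0,0,0],"rotation":[0,0,0]},{"hand":0,"delta_pos":[0,0,0],"rotation":[0,0,0]},{"hand":0,"delta_pos":[0,0,0],"rotation":[0,0,0]}]' --grip_force 110

```text
time: 4.8
tool_pos: [0.4879, -0.1837, 0.0161]
eef_rot: [180.0, 0.4, 161.1]
ft_force: [-0.6, 2.6, 6.1]
opening: 0.22
```

```bash
python3 -c "
from h import *
s=ctrl.state()
for k in('time','tool_pos','eef_rot','ft_force','torque','opening'):print(k,s[k])"
```

```text
time 4.8
tool_pos [ 0.4879 -0.1837  0.0161]
eef_rot [179.977    0.4467 161.1137]
ft_force [-0.622   2.5844  6.1349]
torque [ 0.2651 -0.3971  0.1783]
opening 0.21968116278268204
```

Emit:
send_rows --deltas '[{"hand":0,"delta_pos":[0,0,5],"rotation":[0,0,0]},{"hand":0,"delta_pos":[0,0,15],"rotation":[0,0,0]},{"hand":0,"delta_pos":[0,0,30],"rotation":[0,0,0]},{"hand":0,"delta_pos":[0,0,40],"rotation":[0,0,0]},{"hand":0,"delta_pos":[0,0,45],"rotation":[0,0,0]},{"hand":0,"delta_pos":[0,0,45],"rotation":[0,0,0]},{"hand":0,"delta_pos":[0,0,45],"rotation":[0,0,0]}]'

```text
time: 5.5
tool_pos: [0.4871, -0.1834, 0.0601]
eef_rot: [180.0, 0.3, 161.1]
ft_force: [0.0, 1.1, -2.3]
opening: 0.218
```

```bash
python3 look.py w4
python3 - <<'E'
from h import *
s=ctrl.snapshot('side')[:,:,::-1];cv2.imwrite('pics/s3.png',s);crop(s,280,190,420,320,5,'pics/s3c.png')
t=ctrl.snapshot('top')[:,:,::-1];cv2.imwrite('pics/t3.png',t);crop(t,310,140,430,270,4,'pics/t3c.png')
E
```

```text
time 5.5
tool_pos [ 0.4871 -0.1834  0.0601]
eef_rot [179.9561   0.3037 161.0954]
ft_force [ 0.0278  1.0787 -2.278 ]
torque [ 0.0406  0.1618 -0.0279]
opening 0.21818358329904977
joint_pos [ -33.0183   37.9364  104.9455    0.1946   36.8344 -104.2693]
```

View pics/s3c.png

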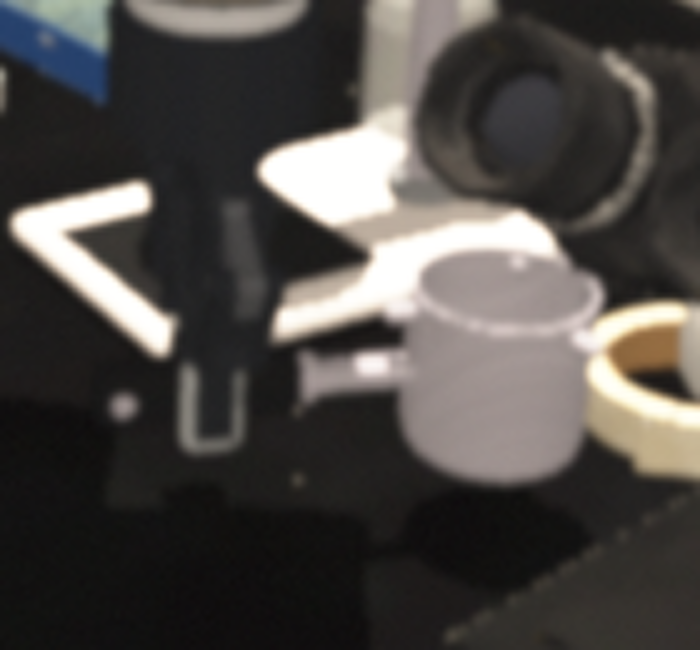

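View pics/w4.png

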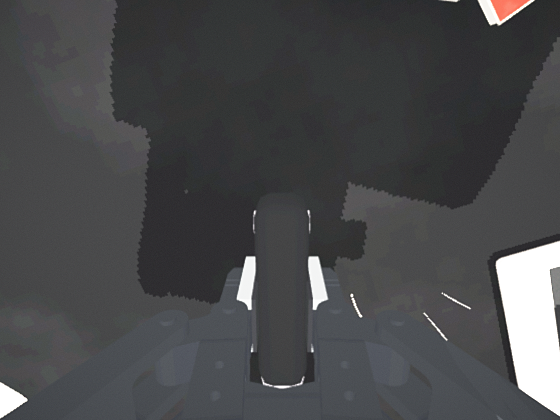

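View pics/t3c.png

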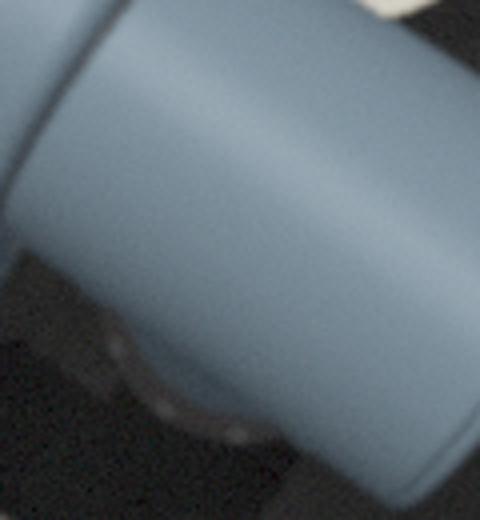

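View pics/s3.png

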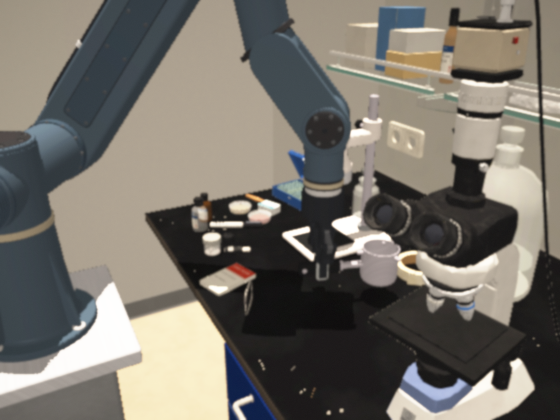

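View pics/t3.png

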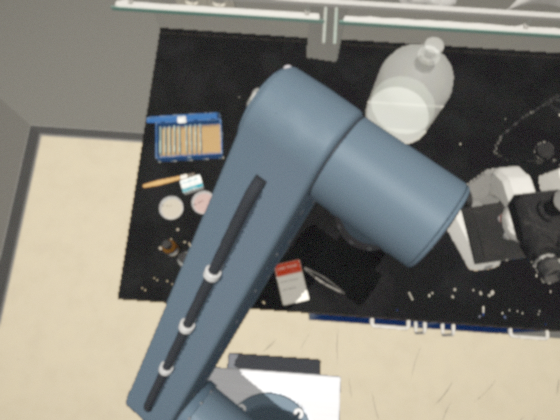

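```bash
cat > pred.py <<'E'
from h import *
def cuppts(base,yaw,pitch=0,roll=0):
    M=R.from_euler('ZYX',[yaw,pitch,roll],degrees=True).as_matrix()
    P={'lugH':(-.045,0,.06),'lugR':(.045*.5,-.045*.866,.06),'lugL':(.045*.5,.045*.866,.06),'rimC':(0,0,.068),'coll':(-.077,0,.035),'botC':(0,0,0),'bar':(-.115,0,.035)}
    return {k:np.asarray(base)+M@np.array(v) for k,v in P.items()}
E
python3 - <<'E'
from pred import *
cs=cam('side')
S=lambda u,v:(280+(u+.5)/5-.5,190+(v+.5)/5-.5)
obs={'lugH':S(400,310),'lugR':S(590,340),'lugL':S(520,262),'rimC':S(509,290)}
st=ctrl.state()
# cup from initial offset: bar grip shift
for name,b,y,z in [('init',(.596,-.218),-18.8,0)]:
    s=cv2.imread('pics/side0.png')
    p=cuppts((*b,0),y); S1=lambda u,v:(270+(u+.5)/2.7-.5,90+(v+.5)/2.7-.5)
    o1={'lugH':S1(240,490),'lugR':S1(340,508),'lugL':S1(305,458)}
    for k in o1: print(k,proj(cs,p[k])-o1[k])
for pitch in(0,2,4):
    yaw=-18.8; h=np.array([.4865,-.182,.079]);M=R.from_euler('ZYX',[yaw,pitch,0],degrees=True).as_matrix()
    base=h-M@np.array([-.115,0,.035]);p=cuppts(base,yaw,pitch)
    print(pitch,base,{k:proj(cs,p[k])-obs[k] for k in obs})
E
```

```text
lugH [-3.3821  0.8382]
lugR [0.5554 1.9858]
lugL [-0.6506 -0.1757]
0 [ 0.5954 -0.2191  0.044 ] {'lugH': array([-2.9175,  0.5502]), 'lugR': array([0.9475, 1.995 ]), 'lugL': array([ 0.3324, -2.0411]), 'rimC': array([-1.4285, -1.0129])}
2 [ 0.5941 -0.2186  0.04  ] {'lugH': array([-2.5733,  1.6645]), 'lugR': array([1.1036, 4.2514]), 'lugL': array([0.5085, 0.096 ]), 'rimC': array([-1.054 ,  0.8288])}
4 [ 0.5928 -0.2182  0.0361] {'lugH': array([-2.2751,  2.7925]), 'lugR': array([1.1705, 6.5166]), 'lugL': array([0.6014, 2.2414]), 'rimC': array([-0.7539,  2.6856])}
```

```bash
cat > tcp.py <<'E'
from h import *
A=np.array([.6206,.0105])
# cup relative to tool
o=np.array([.5954-.4871,-.2190+.1834]); r=np.hypot(*o); off=np.degrees(np.arctan2(o[1],o[0]))+18.9
def tcp(yaw,A=A): 
    a=np.radians(yaw+off); return A-r*np.array([np.cos(a),np.sin(a)])
if __name__=='__main__':
    print(r,off)
    for y in(-10,-15,-20,-25,-30,-36.5): print(y,((tcp(y)-[.4871,-.1834])*1000), (tcp(y)-tcp(-10))*1000)
E
python3 tcp.py
```

```text
0.11400109648595497 0.7034511029982724
-10 [ 20.9963 212.3162] [0. 0.]
-15 [ 23.0294 222.0515] [2.0332 9.7353]
-20 [ 25.9034 231.5725] [ 4.9071 19.2563]
-25 [ 29.5962 240.8068] [ 8.5999 28.4906]
-30 [ 34.0798 249.6841] [13.0835 37.3679]
-36.5 [ 41.0338 260.5802] [20.0376 48.264 ]
```

Emit:
send_rows --deltas '[{"hand":0,"delta_pos":[1,10,0],"rotation":[0,0,0.5]},{"hand":0,"delta_pos":[3,30,0],"rotation":[0,0,1.5]},{"hand":0,"delta_pos":[6,55,0],"rotation":[0,0,2.5]},{"hand":0,"delta_pos":[8,80,0],"rotation":[0,0,3.5]},{"hand":0,"delta_pos":[10,105,0],"rotation":[0,0,4.5]},{"hand":0,"delta_pos":[13,130,0],"rotation":[0,0,5.5]},{"hand":0,"delta_pos":[15,155,0],"rotation":[0,0,6.5]},{"hand":0,"delta_pos":[18,180,0],"rotation":[0,0,7.5]},{"hand":0,"delta_pos":[20,200,0],"rotation":[0,0,8.4]},{"hand":0,"delta_pos":[21,210,0],"rotation":[0,0,8.9]},{"hand":0,"delta_pos":[21,212.3,0],"rotation":[0,0,8.9]},{"hand":0,"delta_pos":[21,212.3,0],"rotation":[0,0,8.9]}]'

```text
time: 6.85
tool_pos: [0.5081, 0.0289, 0.06]
eef_rot: [180.0, 0.3, 170.0]
ft_force: [-0.4, -0.8, -2.7]
opening: 0.215
```

```bash
python3 look.py w5
python3 - <<'E'
from h import *
s=ctrl.snapshot('side')[:,:,::-1];cv2.imwrite('pics/s5.png',s);crop(s,270,90,400,280,3,'pics/s5c.png')
E
```

```text
time 6.85
tool_pos [0.5081 0.0289 0.06  ]
eef_rot [179.9709   0.313  170.0328]
ft_force [-0.3531 -0.844  -2.7225]
torque [ 0.0332  0.2572 -0.0136]
opening 0.21502122579301963
joint_pos [ -9.3578  37.4687 106.6166   0.0442  35.6014 -89.4266]
```

View pics/s5c.png

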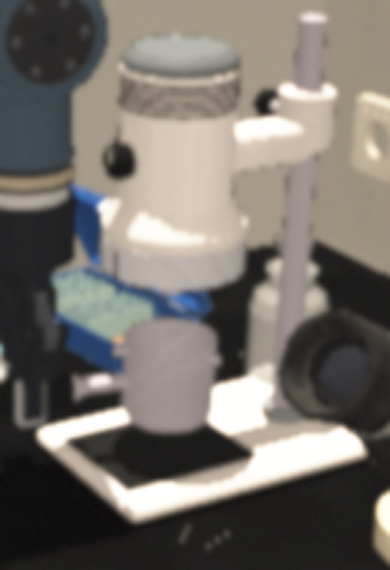

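View pics/w5.png

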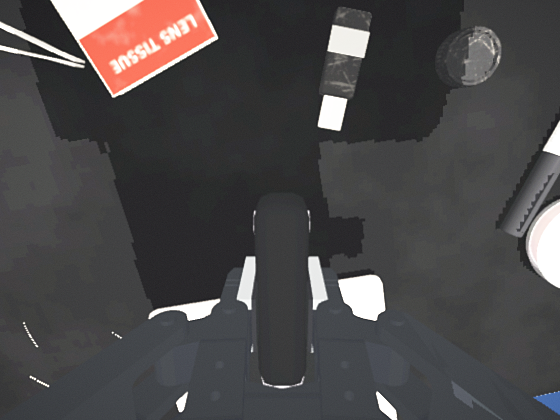

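Run:
```python
from h import *
cs=cam('side');from fit import sil,pt
s=cv2.imread('pics/s5.png');g=cv2.cvtColor(s,cv2.COLOR_BGR2GRAY).astype(int)
print(g[219,308:346]);print(g[180,300:356])
def e(A,r,z):
    p=np.array([*A,z]);q=sorted([proj(cs,pt(p,sil(cs,p,k,r),0,r))[0] for k in(1,-1)]);return q
for A in [(.6206,.0105),(.6186,.0105)]: print(e(A,.0355,.08),e(A,.0535,.175))
```

```text
[120 119 125 134 140 140 141 142 143 146 149 150 150 151 151 151 149 149
 151 149 150 149 150 149 147 147 146 144 143 140 137 142 180 233 250 254
 254 255]
[ 98 104 112 117 120 131 141 133 124 144 163 170 171 173 175 176 177 178
 180 180 180 180 181 181 181 179 181 180 178 178 179 179 181 181 179 178
 177 176 176 175 174 170 167 165 165 166 165 162 156 143 117  78  44  33
  30  30]
[np.float64(309.68526847306555), np.float64(340.62132067802503)] [np.float64(302.63375707666876), np.float64(350.8953047275174)]
[np.float64(308.9386045377438), np.float64(339.8956659165927)] [np.float64(301.8559412613645), np.float64(350.1512102719782)]
```

Emit:
send_rows --deltas '[{"hand":0,"delta_pos":[0.7,3.9,0],"rotation":[0,0,-2]},{"hand":0,"delta_pos":[2,9.7,0],"rotation":[0,0,-5]},{"hand":0,"delta_pos":[4.9,19.3,0],"rotation":[0,0,-10]},{"hand":0,"delta_pos":[8.6,28.5,0],"rotation":[0,0,-15]},{"hand":0,"delta_pos":[13.1,37.4,0],"rotation":[0,0,-20]},{"hand":0,"delta_pos":[18,45.5,0],"rotation":[0,0,-25]},{"hand":0,"delta_pos":[20,48.3,0],"rotation":[0,0,-26.5]},{"hand":0,"delta_pos":[20,48.3,0],"rotation":[0,0,-26.5]},{"hand":0,"delta_pos":[20,48.3,0],"rotation":[0,0,-26.5]}]'

```text
time: 7.85
tool_pos: [0.5282, 0.0763, 0.0601]
eef_rot: [180.0, 0.3, 143.5]
ft_force: [-0.1, -0.9, -2.0]
opening: 0.214
```

```bash
python3 look.py w6
python3 - <<'E'
from h import *
s=ctrl.snapshot('side')[:,:,::-1];cv2.imwrite('pics/s6.png',s);crop(s,270,90,400,280,3,'pics/s6c.png')
E
```

```text
time 7.85
tool_pos [0.5282 0.0763 0.0601]
eef_rot [179.9755   0.32   143.4667]
ft_force [-0.0684 -0.9369 -2.0297]
torque [0.1131 0.1214 0.0168]
opening 0.21408006643409805
joint_pos [ -3.6977  38.5089 102.9768  -0.2471  38.2324 -56.9708]
```

View pics/s6c.png

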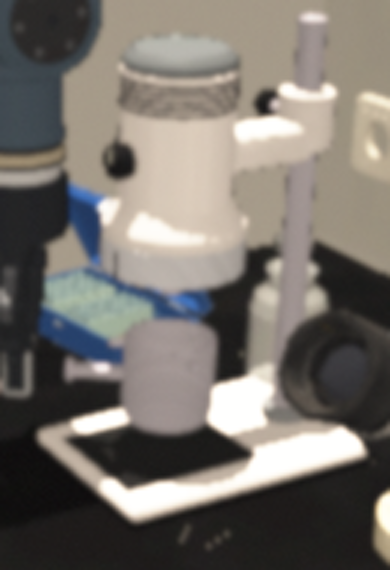

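View pics/w6.png

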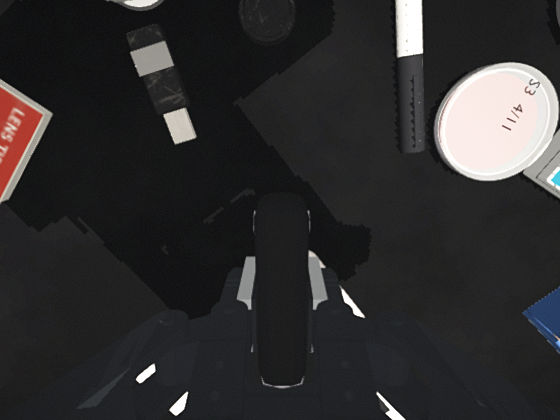

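Emit:
send_rows --deltas '[{"hand":0,"delta_pos":[0,0.5,5],"rotation":[0,0,0]},{"hand":0,"delta_pos":[0,0.5,15],"rotation":[0,0,0]},{"hand":0,"delta_pos":[0,0.5,27],"rotation":[0,0,0]},{"hand":0,"delta_pos":[0,0.5,39],"rotation":[0,0,0]},{"hand":0,"delta_pos":[0,0.5,46],"rotation":[0,0,0]},{"hand":0,"delta_pos":[0,0.5,50],"rotation":[0,0,0]},{"hand":0,"delta_pos":[0,0.5,50],"rotation":[0,0,0]},{"hand":0,"delta_pos":[0,0.5,50],"rotation":[0,0,0]}]'

```text
time: 8.75
tool_pos: [0.5281, 0.0776, 0.1101]
eef_rot: [180.0, 0.3, 143.5]
ft_force: [0.6, -0.8, -1.9]
opening: 0.22
```

```bash
python3 look.py w7
python3 - <<'E'
from h import *
s=ctrl.snapshot('side')[:,:,::-1];cv2.imwrite('pics/s7.png',s);crop(s,290,140,370,230,6,'pics/s7c.png')
E
```

```text
time 8.75
tool_pos [0.5281 0.0776 0.1101]
eef_rot [179.9713   0.3199 143.5015]
ft_force [ 0.6004 -0.8195 -1.874 ]
torque [0.1551 0.1456 0.0438]
opening 0.21953070096278007
joint_pos [ -3.5597  33.505  101.5033  -0.213   44.7078 -56.9103]
```

View pics/s7c.png

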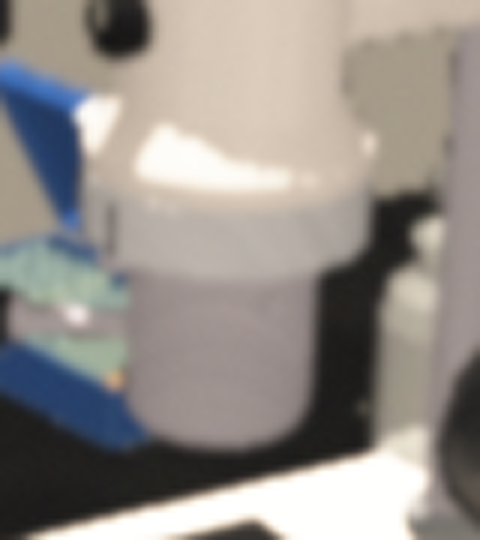

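View pics/w7.png

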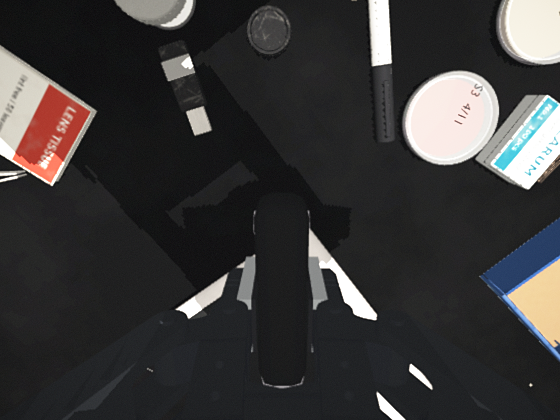

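Emit:
send_rows --deltas '[{"hand":0,"delta_pos":[0,0,2],"rotation":[0,0,0]},{"hand":0,"delta_pos":[0,0,4],"rotation":[0,0,0]},{"hand":0,"delta_pos":[0,0,6],"rotation":[0,0,0]},{"hand":0,"delta_pos":[0,0,8],"rotation":[0,0,0]},{"hand":0,"delta_pos":[0,0,8],"rotation":[0,0,0]}]'

```text
time: 9.35
tool_pos: [0.5286, 0.0775, 0.1185]
eef_rot: [179.9, 0.4, 143.5]
ft_force: [0.7, 0.1, -1.7]
opening: 0.219
```

Emit:
send_rows --deltas '[{"hand":0,"delta_pos":[0,0,1],"rotation":[0,0,0]},{"hand":0,"delta_pos":[0,0,2],"rotation":[0,0,0]},{"hand":0,"delta_pos":[0,0,3],"rotation":[0,0,0]},{"hand":0,"delta_pos":[0,0,3],"rotation":[0,0,0]}]'

```text
time: 9.75
tool_pos: [0.5284, 0.0775, 0.1213]
eef_rot: [180.0, 0.3, 143.5]
ft_force: [-0.7, -0.4, -2.0]
opening: 0.215
```

Emit:
send_rows --deltas '[{"hand":0,"delta_pos":[0,0,1],"rotation":[0,0,0]},{"hand":0,"delta_pos":[0,0,2],"rotation":[0,0,0]},{"hand":0,"delta_pos":[0,0,3],"rotation":[0,0,0]},{"hand":0,"delta_pos":[0,0,3],"rotation":[0,0,0]}]'

```text
time: 10.15
tool_pos: [0.5285, 0.0775, 0.1243]
eef_rot: [180.0, 0.4, 143.5]
ft_force: [0.7, 0.4, -1.5]
opening: 0.21
```

Emit:
send_rows --deltas '[{"hand":0,"delta_pos":[0,0,1],"rotation":[0,0,0]},{"hand":0,"delta_pos":[0,0,2],"rotation":[0,0,0]},{"hand":0,"delta_pos":[0,0,3],"rotation":[0,0,0]},{"hand":0,"delta_pos":[0,0,3],"rotation":[0,0,0]}]'

```text
time: 10.55
tool_pos: [0.5285, 0.0776, 0.1273]
eef_rot: [180.0, 0.4, 143.5]
ft_force: [0.6, -0.1, -1.9]
opening: 0.217
```

Emit:
send_rows --deltas '[{"hand":0,"delta_pos":[0,0,1],"rotation":[0,0,0]},{"hand":0,"delta_pos":[0,0,2],"rotation":[0,0,0]},{"hand":0,"delta_pos":[0,0,2],"rotation":[0,0,0]},{"hand":0,"delta_pos":[0,0,2],"rotation":[0,0,0]}]'

```text
time: 10.95
tool_pos: [0.5284, 0.0775, 0.1292]
eef_rot: [180.0, 0.3, 143.5]
ft_force: [0.2, 0.7, -1.5]
opening: 0.217
```

Emit:
send_rows --deltas '[{"hand":0,"delta_pos":[0,0,1],"rotation":[0,0,0]},{"hand":0,"delta_pos":[0,0,2],"rotation":[0,0,0]},{"hand":0,"delta_pos":[0,0,2],"rotation":[0,0,0]},{"hand":0,"delta_pos":[0,0,2],"rotation":[0,0,0]}]'

```text
time: 11.35
tool_pos: [0.5284, 0.0776, 0.1312]
eef_rot: [180.0, 0.3, 143.5]
ft_force: [0.4, 0.1, -1.9]
opening: 0.216
```

Emit:
send_rows --deltas '[{"hand":0,"delta_pos":[0,0,1],"rotation":[0,0,0]},{"hand":0,"delta_pos":[0,0,1],"rotation":[0,0,0]},{"hand":0,"delta_pos":[0,0,1],"rotation":[0,0,0]}]'

```text
time: 11.65
tool_pos: [0.5284, 0.0775, 0.1322]
eef_rot: [180.0, 0.3, 143.5]
ft_force: [-0.1, 1.1, -1.4]
opening: 0.214
```

Emit:
send_rows --deltas '[{"hand":0,"delta_pos":[0,0,1],"rotation":[0,0,0]},{"hand":0,"delta_pos":[0,0,1],"rotation":[0,0,0]},{"hand":0,"delta_pos":[0,0,1],"rotation":[0,0,0]}]'

```text
time: 11.95
tool_pos: [0.5284, 0.0776, 0.1332]
eef_rot: [180.0, 0.3, 143.5]
ft_force: [0.5, 0.8, -2.5]
opening: 0.214
```

Emit:
send_rows --deltas '[{"hand":0,"delta_pos":[0,0,1],"rotation":[0,0,0]},{"hand":0,"delta_pos":[0,0,1],"rotation":[0,0,0]},{"hand":0,"delta_pos":[0,0,1],"rotation":[0,0,0]}]'

```text
time: 12.25
tool_pos: [0.5281, 0.0776, 0.1339]
eef_rot: [180.0, 0.3, 143.5]
ft_force: [1.0, 0.0, -3.6]
opening: 0.216
```

Emit:
send_rows --deltas '[{"hand":0,"delta_pos":[0,0,1],"rotation":[0,0,0]},{"hand":0,"delta_pos":[0,0,1],"rotation":[0,0,0]},{"hand":0,"delta_pos":[0,0,1],"rotation":[0,0,0]}]'

```text
time: 12.55
tool_pos: [0.5281, 0.0776, 0.1351]
eef_rot: [180.0, 0.3, 143.5]
ft_force: [0.2, 0.1, -5.1]
opening: 0.217
```

Emit:
send_rows --deltas '[{"hand":0,"delta_pos":[0,0,1],"rotation":[0,0,0]},{"hand":0,"delta_pos":[0,0,1],"rotation":[0,0,0]},{"hand":0,"delta_pos":[0,0,1],"rotation":[0,0,0]}]'

```text
time: 12.85
tool_pos: [0.5281, 0.0776, 0.1361]
eef_rot: [180.0, 0.3, 143.5]
ft_force: [-0.2, 0.9, -3.9]
opening: 0.215
```

```bash
python3 look.py w8
python3 - <<'E'
from h import *
s=ctrl.snapshot('side')[:,:,::-1];cv2.imwrite('pics/s8.png',s);crop(s,290,140,370,230,6,'pics/s8c.png')
E
```

```text
time 12.85
tool_pos [0.5281 0.0776 0.1361]
eef_rot [179.9727   0.3125 143.4972]
ft_force [-0.1926  0.9177 -3.9063]
torque [ 0.3266  0.3432 -0.0059]
opening 0.21464864490524446
joint_pos [ -3.5591  31.0519 100.4799  -0.1972  48.1913 -56.9253]
```

View pics/s8c.png

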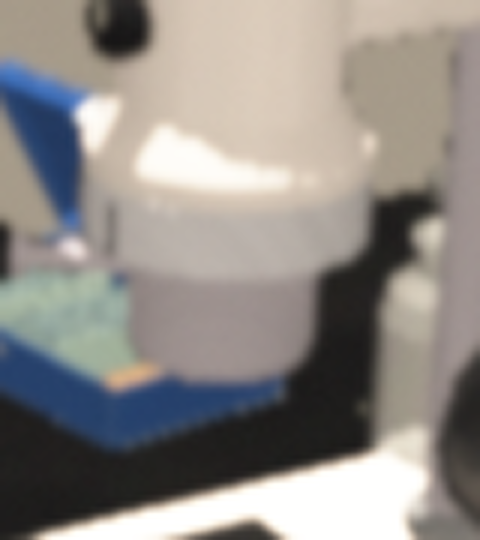

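Emit:
send_rows --deltas '[{"hand":0,"delta_pos":[0,0,1],"rotation":[0,0,0]},{"hand":0,"delta_pos":[0,0,2],"rotation":[0,0,0]},{"hand":0,"delta_pos":[0,0,2],"rotation":[0,0,0]}]'

```text
time: 13.25
tool_pos: [0.5281, 0.0776, 0.1382]
eef_rot: [180.0, 0.3, 143.5]
ft_force: [0.1, 1.0, -6.0]
opening: 0.212
```

Emit:
send_rows --deltas '[{"hand":0,"delta_pos":[0,0,1],"rotation":[0,0,0]},{"hand":0,"delta_pos":[0,0,1],"rotation":[0,0,0]},{"hand":0,"delta_pos":[0,0,1],"rotation":[0,0,0]}]'

```text
time: 13.55
tool_pos: [0.5281, 0.0776, 0.1391]
eef_rot: [180.0, 0.3, 143.5]
ft_force: [-0.1, 0.5, -6.1]
opening: 0.215
```

Emit:
send_rows --deltas '[{"hand":0,"delta_pos":[0,0,0.5],"rotation":[0,0,0]},{"hand":0,"delta_pos":[0,0,0.5],"rotation":[0,0,0]},{"hand":0,"delta_pos":[0,0,0.5],"rotation":[0,0,0]}]'

```text
time: 13.85
tool_pos: [0.5281, 0.0776, 0.1396]
eef_rot: [180.0, 0.3, 143.5]
ft_force: [0.3, 1.5, -6.6]
opening: 0.214
```

Emit:
send_rows --deltas '[{"hand":0,"delta_pos":[0,0,0.6],"rotation":[0,0,0]},{"hand":0,"delta_pos":[0,0,0.6],"rotation":[0,0,0]},{"hand":0,"delta_pos":[0,0,0.6],"rotation":[0,0,0]}]'

```text
time: 14.15
tool_pos: [0.5281, 0.0776, 0.1402]
eef_rot: [180.0, 0.3, 143.5]
ft_force: [-0.9, 1.1, -7.2]
opening: 0.216
```

Emit:
send_rows --deltas '[{"hand":0,"delta_pos":[0,0,0.6],"rotation":[0,0,0]},{"hand":0,"delta_pos":[0,0,0.6],"rotation":[0,0,0]},{"hand":0,"delta_pos":[0,0,0.6],"rotation":[0,0,0]}]'

```text
time: 14.45
tool_pos: [0.5281, 0.0776, 0.1408]
eef_rot: [180.0, 0.3, 143.5]
ft_force: [-1.0, 0.7, -6.9]
opening: 0.216
```

```bash
python3 look.py w9
python3 - <<'E'
from h import *
s=ctrl.snapshot('side')[:,:,::-1];cv2.imwrite('pics/s9.png',s);crop(s,290,140,370,230,6,'pics/s9c.png')
E
```

```text
time 14.45
tool_pos [0.5281 0.0776 0.1408]
eef_rot [179.9735   0.3121 143.4985]
ft_force [-0.966   0.741  -6.9361]
torque [0.4283 0.5674 0.0895]
opening 0.21577531372999786
joint_pos [ -3.559   30.621  100.2771  -0.196   48.8257 -56.9289]
```

View pics/s9c.png

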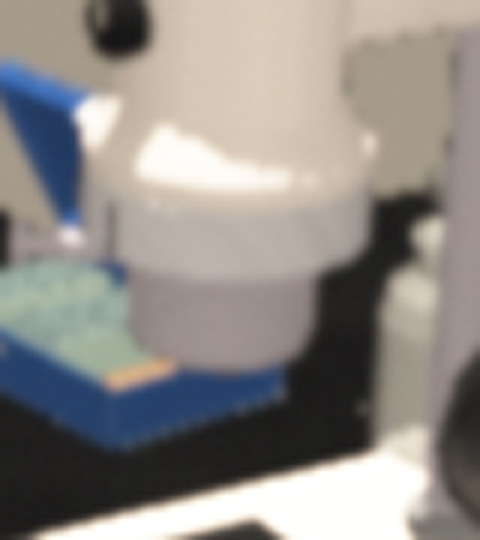

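View pics/w9.png

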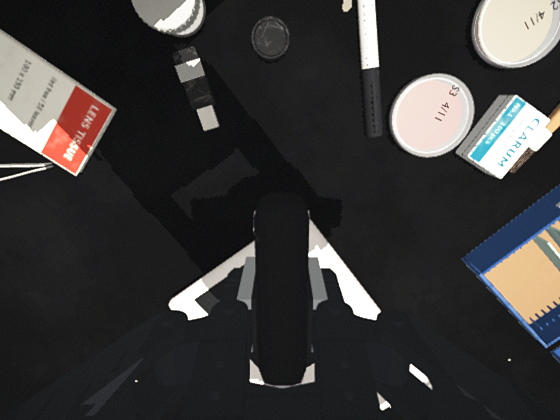

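Run:
```python
from tcp import *
for b,steps in ((-36.5,(4,8,12,16,20,24)),(-12.5,(4,8,12,16,18,20,21,22,23))):
  for d in steps: print(b,d,np.round((tcp(b+d)-tcp(b))*1000,1))
```

```text
-36.5 4 [-4.4 -6.6]
-36.5 8 [ -8.4 -13.5]
-36.5 12 [-11.8 -20.7]
-36.5 16 [-14.8 -28.1]
-36.5 20 [-17.2 -35.6]
-36.5 24 [-19.1 -43.4]
-12.5 4 [-1.4 -7.8]
-12.5 8 [ -2.2 -15.8]
-12.5 12 [ -2.4 -23.7]
-12.5 16 [ -2.1 -31.7]
-12.5 18 [ -1.7 -35.6]
-12.5 20 [ -1.2 -39.6]
-12.5 21 [ -0.9 -41.5]
-12.5 22 [ -0.6 -43.5]
-12.5 23 [ -0.2 -45.5]
```

Emit:
send_rows --deltas '[{"hand":0,"delta_pos":[0,0,0.6],"rotation":[0,0,0]},{"hand":0,"delta_pos":[0,0,0.6],"rotation":[0,0,0]}]'

```text
time: 14.75
tool_pos: [0.5281, 0.0776, 0.1414]
eef_rot: [180.0, 0.3, 143.5]
ft_force: [-0.9, 0.0, -6.2]
opening: 0.215
```

Turning: first 8°, over the edge of the crest.

Emit:
send_rows --deltas '[{"hand":0,"delta_pos":[-2.2,-3.3,0],"rotation":[0,0,2]},{"hand":0,"delta_pos":[-4.4,-6.6,0],"rotation":[0,0,4]},{"hand":0,"delta_pos":[-6.4,-10,0],"rotation":[0,0,6]},{"hand":0,"delta_pos":[-8.4,-13.5,0],"rotation":[0,0,8]},{"hand":0,"delta_pos":[-8.4,-13.5,0],"rotation":[0,0,8]}]'

```text
time: 15.25
tool_pos: [0.5207, 0.0638, 0.1417]
eef_rot: [179.9, 0.4, 151.5]
ft_force: [0.6, 1.9, -8.3]
opening: 0.212
```

```bash
python3 -c "
from h import *
s=ctrl.state()
for k in('time','tool_pos','eef_rot','ft_force','torque','opening'):print(k,s[k])"
```

```text
time 15.25
tool_pos [0.5207 0.0638 0.1417]
eef_rot [179.9282   0.4341 151.5068]
ft_force [ 0.6235  1.915  -8.3458]
torque [0.3823 0.4049 0.1485]
opening 0.21234719485303594
```

Emit:
send_rows --deltas '[{"hand":0,"delta_pos":[-1.8,-3.6,0],"rotation":[0,0,2]},{"hand":0,"delta_pos":[-3.4,-7.2,0],"rotation":[0,0,4]},{"hand":0,"delta_pos":[-5,-10.9,0],"rotation":[0,0,6]},{"hand":0,"delta_pos":[-6.4,-14.6,0],"rotation":[0,0,8]},{"hand":0,"delta_pos":[-6.4,-14.6,0],"rotation":[0,0,8]}]'

```text
time: 15.75
tool_pos: [0.5141, 0.0492, 0.1417]
eef_rot: [180.0, 0.4, 159.5]
ft_force: [0.8, 0.7, -6.2]
opening: 0.215
```

Emit:
send_rows --deltas '[{"hand":0,"delta_pos":[-1.3,-3.7,0],"rotation":[0,0,2]},{"hand":0,"delta_pos":[-2.4,-7.5,0],"rotation":[0,0,4]},{"hand":0,"delta_pos":[-3.5,-11.4,0],"rotation":[0,0,6]},{"hand":0,"delta_pos":[-4.3,-15.3,0],"rotation":[0,0,8]},{"hand":0,"delta_pos":[-4.3,-15.3,0],"rotation":[0,0,8]}]'

```text
time: 16.25
tool_pos: [0.5094, 0.034, 0.1415]
eef_rot: [180.0, 0.3, 167.4]
ft_force: [0.4, 2.0, -6.8]
opening: 0.212
```

```bash
python3 -c "
from h import *
s=ctrl.state()
for k in('time','tool_pos','eef_rot','ft_force','torque','opening'):print(k,s[k])"
```

```text
time 16.25
tool_pos [0.5094 0.034  0.1415]
eef_rot [179.9749   0.3482 167.4359]
ft_force [ 0.3768  2.0245 -6.8251]
torque [0.2856 0.5305 0.1101]
opening 0.2122692533448215
```

Smooth. Continue to about yaw 3.5°, then look.

Emit:
send_rows --deltas '[{"hand":0,"delta_pos":[-0.8,-3.9,0],"rotation":[0,0,2]},{"hand":0,"delta_pos":[-1.4,-7.8,0],"rotation":[0,0,4]},{"hand":0,"delta_pos":[-1.9,-11.8,0],"rotation":[0,0,6]},{"hand":0,"delta_pos":[-2.2,-15.8,0],"rotation":[0,0,8]},{"hand":0,"delta_pos":[-2.4,-19.7,0],"rotation":[0,0,10]},{"hand":0,"delta_pos":[-2.4,-23.7,0],"rotation":[0,0,12]},{"hand":0,"delta_pos":[-2.3,-27.7,0],"rotation":[0,0,14]},{"hand":0,"delta_pos":[-2.1,-31.7,0],"rotation":[0,0,16]},{"hand":0,"delta_pos":[-2.1,-31.7,0],"rotation":[0,0,16]}]'

```text
time: 17.15
tool_pos: [0.5069, 0.0024, 0.1414]
eef_rot: [180.0, 0.3, -176.6]
ft_force: [-0.2, 1.6, -6.8]
opening: 0.21
```

```bash
python3 look.py w10
python3 - <<'E'
from h import *
s=ctrl.snapshot('side')[:,:,::-1];cv2.imwrite('pics/s10.png',s);crop(s,270,120,380,230,5,'pics/s10c.png')
E
```

```text
time 17.15
tool_pos [0.5069 0.0024 0.1414]
eef_rot [ 179.9808    0.2916 -176.5679]
ft_force [-0.1875  1.5708 -6.7702]
torque [0.0444 0.6099 0.1196]
opening 0.20990539901919453
joint_pos [ -12.4402   28.9429  104.075     0.135    46.707  -105.9647]
```

View pics/s10c.png

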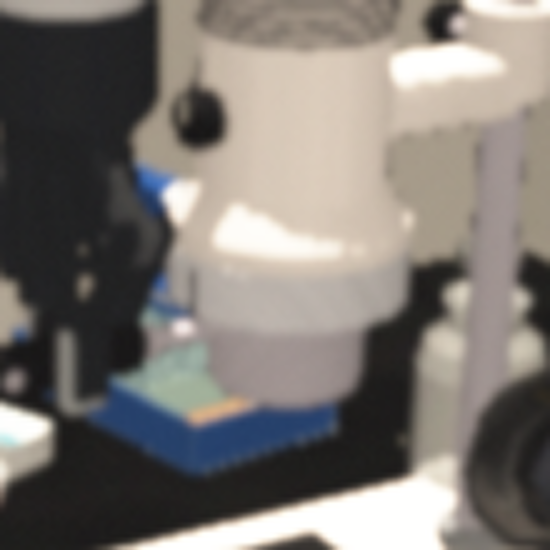

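View pics/w10.png

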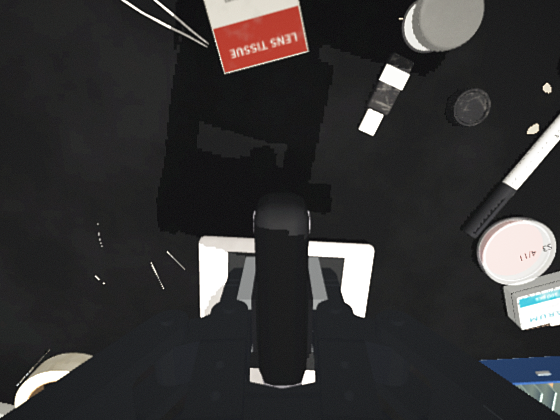

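Emit:
send_rows --deltas '[{"hand":0,"delta_pos":[0.2,-2,0],"rotation":[0,0,1]},{"hand":0,"delta_pos":[0.4,-3.9,0],"rotation":[0,0,2]},{"hand":0,"delta_pos":[0.6,-5.9,0],"rotation":[0,0,3]},{"hand":0,"delta_pos":[0.9,-7.9,0],"rotation":[0,0,4]},{"hand":0,"delta_pos":[0.9,-7.9,0],"rotation":[0,0,4]}]'

```text
time: 17.75
tool_pos: [0.5074, -0.0056, 0.1413]
eef_rot: [179.9, 0.3, -172.5]
ft_force: [-2.0, 0.8, -6.2]
opening: 0.215
```

Emit:
send_rows --deltas '[{"hand":0,"delta_pos":[0.2,-1,0],"rotation":[0,0,0.5]},{"hand":0,"delta_pos":[0.3,-2,0],"rotation":[0,0,1]},{"hand":0,"delta_pos":[0.3,-2,0],"rotation":[0,0,1]}]'

```text
time: 18.05
tool_pos: [0.5075, -0.0073, 0.1413]
eef_rot: [179.9, 0.2, -171.5]
ft_force: [-3.5, 0.4, -5.9]
opening: 0.217
```

Emit:
send_rows --deltas '[{"hand":0,"delta_pos":[0.2,-1,0],"rotation":[0,0,0.5]},{"hand":0,"delta_pos":[0.3,-2,0],"rotation":[0,0,1]},{"hand":0,"delta_pos":[0.3,-2,0],"rotation":[0,0,1]}]'

```text
time: 18.35
tool_pos: [0.5076, -0.0086, 0.1412]
eef_rot: [179.8, 0.2, -170.6]
ft_force: [-5.0, 3.4, -5.0]
opening: 0.216
```

```bash
python3 look.py w11
```

```text
time 18.35
tool_pos [ 0.5076 -0.0086  0.1412]
eef_rot [ 179.8139    0.2413 -170.6405]
ft_force [-5.0135  3.3789 -4.9646]
torque [ 0.2506  1.1606 -0.7926]
opening 0.21568525957922033
joint_pos [ -13.7556   29.0345  103.9147    0.3642   46.9025 -113.3639]
```

Emit:
send_rows --deltas '[{"hand":0,"delta_pos":[0.1,-1,0],"rotation":[0,0,0.5]},{"hand":0,"delta_pos":[0.1,-1,0],"rotation":[0,0,0.5]},{"hand":0,"delta_pos":[0.1,-1,0],"rotation":[0,0,0.5]}]'

```text
time: 18.7
tool_pos: [0.5077, -0.009, 0.1412]
eef_rot: [179.7, 0.3, -170.2]
ft_force: [-4.7, 5.2, -4.7]
opening: 0.216
```

```bash
python3 look.py w12
```

```text
time 18.7
tool_pos [ 0.5077 -0.009   0.1412]
eef_rot [ 179.749     0.2569 -170.2355]
ft_force [-4.6835  5.1528 -4.7282]
torque [ 0.4513  1.0631 -1.0825]
opening 0.21618647967011587
joint_pos [ -13.8388   29.0393  103.9049    0.4557   46.9218 -113.9147]
```

Emit:
send_rows --deltas '[{"hand":0,"delta_pos":[-0.3,1.5,0],"rotation":[0,0,-0.7]},{"hand":0,"delta_pos":[-0.5,3,0],"rotation":[0,0,-1.5]},{"hand":0,"delta_pos":[-0.5,3,0],"rotation":[0,0,-1.5]},{"hand":0,"delta_pos":[-0.5,3,-1],"rotation":[0,0,-1.5]},{"hand":0,"delta_pos":[-0.5,3,-2],"rotation":[0,0,-1.5]},{"hand":0,"delta_pos":[-0.5,3,-2],"rotation":[0,0,-1.5]}]'

```text
time: 19.35
tool_pos: [0.5078, -0.0076, 0.1398]
eef_rot: [180.0, 0.3, -171.5]
ft_force: [-6.2, -0.1, -2.8]
opening: 0.218
```

```bash
python3 -c "
from h import *
s=ctrl.state()
for k in('time','tool_pos','eef_rot','ft_force','torque','opening'):print(k,s[k])"
```

```text
time 19.35
tool_pos [ 0.5078 -0.0076  0.1398]
eef_rot [ 179.9859    0.3082 -171.4562]
ft_force [-6.1624 -0.1081 -2.8265]
torque [-0.0746  1.0027 -0.3879]
opening 0.21779367780524395
```

Emit:
send_rows --deltas '[{"hand":0,"delta_pos":[-1,0,0],"rotation":[0,0,0]},{"hand":0,"delta_pos":[-1,0,0],"rotation":[0,0,0]},{"hand":0,"delta_pos":[-1,0,0],"rotation":[0,0,0]}]'

```text
time: 19.65
tool_pos: [0.5079, -0.0076, 0.1399]
eef_rot: [-180.0, 0.4, -171.5]
ft_force: [-3.9, 0.5, -2.8]
opening: 0.215
```

Emit:
send_rows --deltas '[{"hand":0,"delta_pos":[-1,0,0],"rotation":[0,0,0]},{"hand":0,"delta_pos":[-1,0,0],"rotation":[0,0,0]},{"hand":0,"delta_pos":[-1,0,0],"rotation":[0,0,0]}]'

```text
time: 19.95
tool_pos: [0.5078, -0.0077, 0.1399]
eef_rot: [-180.0, 0.5, -171.5]
ft_force: [-0.5, 0.5, -2.4]
opening: 0.213
```

Emit:
send_rows --deltas '[{"hand":0,"delta_pos":[0,0,-1],"rotation":[0,0,0]},{"hand":0,"delta_pos":[0,0,-1],"rotation":[0,0,0]},{"hand":0,"delta_pos":[0,0,-1],"rotation":[0,0,0]}]'

```text
time: 20.25
tool_pos: [0.5078, -0.0077, 0.139]
eef_rot: [-180.0, 0.5, -171.5]
ft_force: [0.5, 0.6, -1.2]
opening: 0.215
```

```bash
python3 look.py w13;python3 - <<'E'
from h import *
s=ctrl.snapshot('side')[:,:,::-1];cv2.imwrite('pics/s13.png',s);crop(s,270,120,380,230,5,'pics/s13c.png')
E
```

```text
time 20.25
tool_pos [ 0.5078 -0.0077  0.139 ]
eef_rot [-179.9738    0.5294 -171.5123]
ft_force [ 0.5116  0.6418 -1.2377]
torque [ 0.1147 -0.0823 -0.2961]
opening 0.2154912574235252
joint_pos [ -13.6017   29.1564  104.229     0.2426   46.1144 -112.2567]
```

View pics/s13c.png

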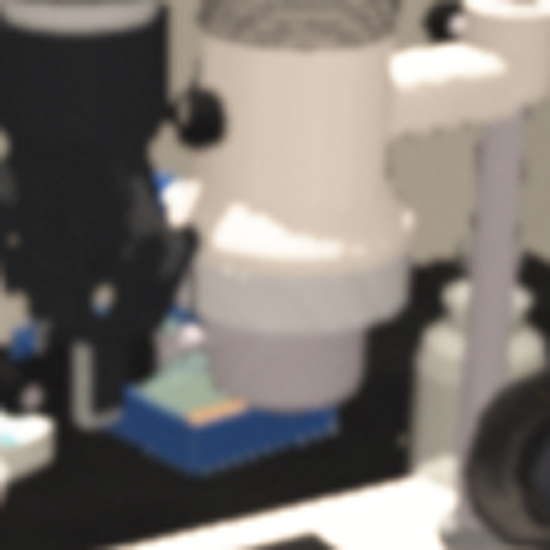

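View pics/w13.png

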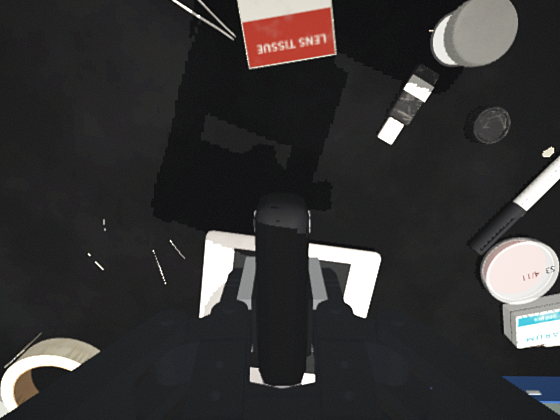

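Emit:
send_rows --deltas '[{"hand":0,"delta_pos":[-0.2,1,0],"rotation":[0,0,-0.5]},{"hand":0,"delta_pos":[-0.4,2,0],"rotation":[0,0,-1]},{"hand":0,"delta_pos":[-0.4,2,0],"rotation":[0,0,-1]}]'

```text
time: 20.65
tool_pos: [0.5066, -0.0058, 0.1383]
eef_rot: [-180.0, 0.4, -172.5]
ft_force: [4.2, -2.0, -5.4]
opening: 0.213
```

```bash
cat > s.py <<'E'
from h import *
s=ctrl.state()
for k in('time','tool_pos','eef_rot','ft_force','torque'):print(k,s[k])
E
python3 s.py
```

```text
time 20.65
tool_pos [ 0.5066 -0.0058  0.1383]
eef_rot [-179.9883    0.4077 -172.5121]
ft_force [ 4.1946 -2.0008 -5.3671]
torque [-0.2159 -0.1229 -0.2589]
```

Emit:
send_rows --deltas '[{"hand":0,"delta_pos":[0,0,-1],"rotation":[0,0,0]},{"hand":0,"delta_pos":[0,0,-1],"rotation":[0,0,0]},{"hand":0,"delta_pos":[0,0,-1],"rotation":[0,0,0]}]'

```text
time: 20.95
tool_pos: [0.5065, -0.0057, 0.1375]
eef_rot: [180.0, 0.4, -172.5]
ft_force: [5.8, -1.3, -5.1]
opening: 0.217
```

```bash
python3 s.py
```

```text
time 20.95
tool_pos [ 0.5065 -0.0057  0.1375]
eef_rot [ 179.9891    0.4041 -172.5175]
ft_force [ 5.8229 -1.3086 -5.0706]
torque [-0.1775 -0.1551 -0.3598]
```

Emit:
send_rows --deltas '[{"hand":0,"delta_pos":[1,0,0],"rotation":[0,0,0]},{"hand":0,"delta_pos":[1,0,-1],"rotation":[0,0,0]},{"hand":0,"delta_pos":[1,0,-1],"rotation":[0,0,0]}]'

```text
time: 21.25
tool_pos: [0.5065, -0.0056, 0.1363]
eef_rot: [180.0, 0.3, -172.5]
ft_force: [4.1, -3.2, -4.1]
opening: 0.218
```

```bash
python3 s.py
```

```text
time 21.25
tool_pos [ 0.5065 -0.0056  0.1363]
eef_rot [ 179.9615    0.2909 -172.5067]
ft_force [ 4.1273 -3.1995 -4.144 ]
torque [-0.3426  0.0195 -0.3932]
```

Emit:
send_rows --deltas '[{"hand":0,"delta_pos":[1,-1,0],"rotation":[0,0,0]},{"hand":0,"delta_pos":[1,-1,-0.5],"rotation":[0,0,0]},{"hand":0,"delta_pos":[1,-1,-1],"rotation":[0,0,0]},{"hand":0,"delta_pos":[1,-1,-1],"rotation":[0,0,0]}]'

```text
time: 21.65
tool_pos: [0.5068, -0.006, 0.1354]
eef_rot: [179.9, 0.2, -172.5]
ft_force: [-2.1, -0.0, -2.2]
opening: 0.215
```

```bash
python3 s.py
```

```text
time 21.65
tool_pos [ 0.5068 -0.006   0.1354]
eef_rot [ 179.9218    0.2306 -172.4627]
ft_force [-2.1118 -0.0195 -2.1659]
torque [-0.0292  0.1957 -0.0723]
```

Emit:
send_rows --deltas '[{"hand":0,"delta_pos":[0,0,-0.5],"rotation":[0,0,0]},{"hand":0,"delta_pos":[0,0,-1],"rotation":[0,0,0]},{"hand":0,"delta_pos":[0,0,-1],"rotation":[0,0,0]}]'

```text
time: 21.95
tool_pos: [0.5071, -0.0062, 0.1347]
eef_rot: [179.9, 0.3, -172.5]
ft_force: [-4.3, 0.5, 2.6]
opening: 0.216
```

```bash
python3 s.py
```

```text
time 21.95
tool_pos [ 0.5071 -0.0062  0.1347]
eef_rot [ 179.9355    0.2622 -172.4732]
ft_force [-4.3322  0.5431  2.5793]
torque [0.079  0.2792 0.0397]
```

Emit:
send_rows --deltas '[{"hand":0,"delta_pos":[-1,0,0.4],"rotation":[0,0,0]},{"hand":0,"delta_pos":[-1,0,0.4],"rotation":[0,0,0]},{"hand":0,"delta_pos":[-1,0,0.4],"rotation":[0,0,0]}]' --grip_force 30

```text
time: 22.25
tool_pos: [0.5071, -0.0063, 0.1349]
eef_rot: [180.0, 0.4, -172.5]
ft_force: [-1.5, 1.7, -0.0]
opening: 0.214
```

```bash
python3 s.py;python3 - <<'E'
from h import *
s=ctrl.snapshot('side')[:,:,::-1];cv2.imwrite('pics/s14.png',s);crop(s,270,120,380,230,5,'pics/s14c.png')
E
```

```text
time 22.25
tool_pos [ 0.5071 -0.0063  0.1349]
eef_rot [ 179.9582    0.3656 -172.4859]
ft_force [-1.465   1.6941 -0.0004]
torque [0.2375 0.107  0.1189]
```

View pics/s14c.png

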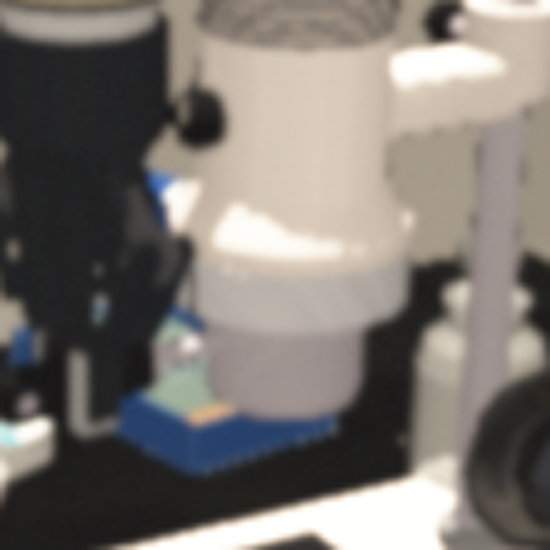

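Emit:
send_rows --deltas '[{"hand":0.26,"delta_pos":[0,0,0],"rotation":[0,0,0]},{"hand":0.3,"delta_pos":[0,0,0],"rotation":[0,0,0]},{"hand":0.4,"delta_pos":[0,0,0],"rotation":[0,0,0]},{"hand":0.5,"delta_pos":[0,0,0],"rotation":[0,0,0]},{"hand":0.55,"delta_pos":[0,0,0],"rotation":[0,0,0]},{"hand":0.55,"delta_pos":[0,0,0],"rotation":[0,0,0]}]'

```text
time: 22.9
tool_pos: [0.507, -0.0065, 0.1349]
eef_rot: [180.0, 0.3, -172.5]
ft_force: [0.4, -0.5, 1.2]
opening: 0.552
```

```bash
python3 look.py w15;python3 - <<'E'
from h import *
s=ctrl.snapshot('side')[:,:,::-1];cv2.imwrite('pics/s15.png',s);crop(s,270,120,380,230,5,'pics/s15c.png')
E
```

```text
time 22.9
tool_pos [ 0.507  -0.0065  0.1349]
eef_rot [ 179.9683    0.3469 -172.504 ]
ft_force [ 0.4102 -0.4611  1.1802]
torque [-0.0287 -0.0072  0.0306]
opening 0.552398930688582
joint_pos [ -13.4764   29.5675  104.3925    0.2147   45.7275 -111.1219]
```

View pics/w15.png

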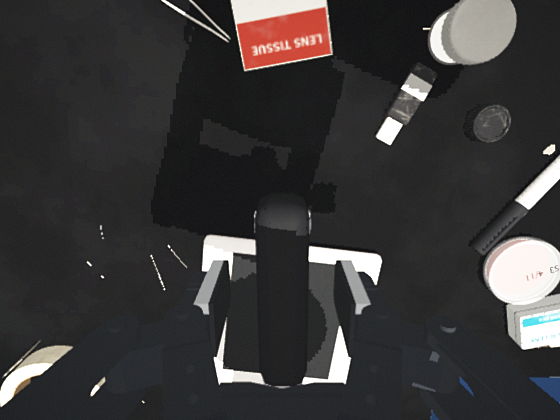

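View pics/s15c.png

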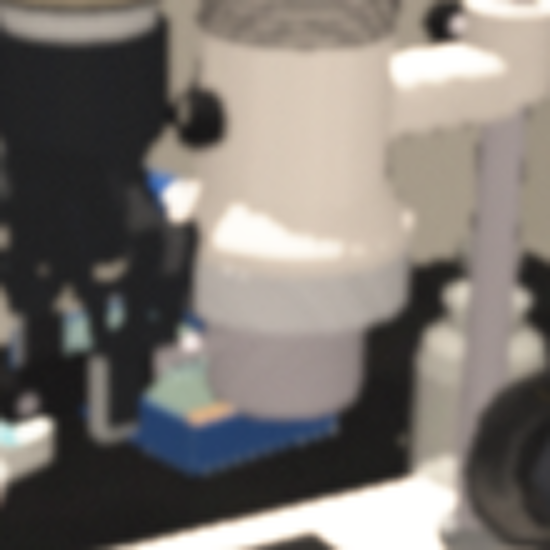

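Emit:
send_rows --deltas '[{"hand":0.55,"delta_pos":[-6,-0.8,0],"rotation":[0,0,0]},{"hand":0.55,"delta_pos":[-16,-2,0],"rotation":[0,0,0]},{"hand":0.55,"delta_pos":[-28,-3.7,0],"rotation":[0,0,0]},{"hand":0.55,"delta_pos":[-40,-5.3,0],"rotation":[0,0,0]},{"hand":0.55,"delta_pos":[-52,-6.9,0],"rotation":[0,0,0]},{"hand":0.55,"delta_pos":[-64,-8.5,0],"rotation":[0,0,0]},{"hand":0.55,"delta_pos":[-76,-10,0],"rotation":[0,0,0]},{"hand":0.55,"delta_pos":[-85,-11.2,0],"rotation":[0,0,0]},{"hand":0.55,"delta_pos":[-85,-11.2,0],"rotation":[0,0,0]}]'

```text
time: 23.9
tool_pos: [0.42, -0.0175, 0.1348]
eef_rot: [179.9, 0.2, -172.5]
ft_force: [-0.1, 0.2, -0.2]
opening: 0.549
```

```bash
python3 look.py w16;python3 - <<'E'
from h import *
s=ctrl.snapshot('side')[:,:,::-1];cv2.imwrite('pics/s16.png',s);crop(s,270,120,380,230,5,'pics/s16c.png')
E
```

```text
time 23.9
tool_pos [ 0.42   -0.0175  0.1348]
eef_rot [ 179.9145    0.2338 -172.5384]
ft_force [-0.0856  0.2476 -0.2454]
torque [-0.0312 -0.0108 -0.0022]
opening 0.5493632116264288
joint_pos [ -17.8227   24.8204  116.2344    0.283    38.7706 -115.5049]
```

View pics/w16.png

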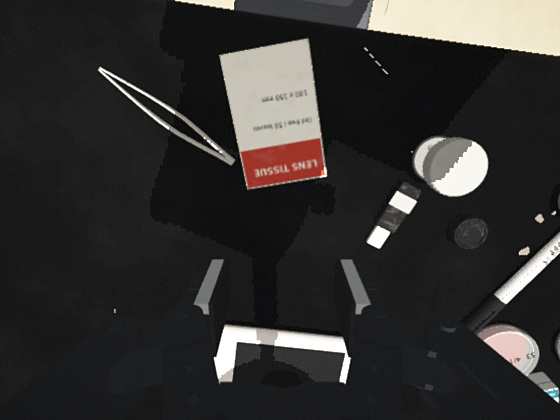

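View pics/s16c.png

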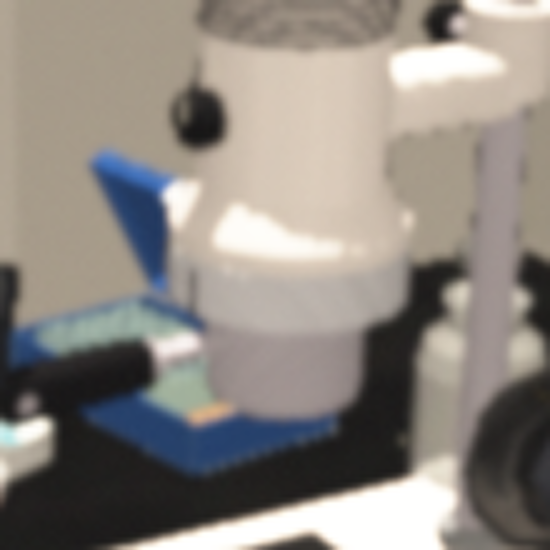

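Run:
```python
from pred import *
cs=cam('side')
C=lambda p:((np.asarray(p)-[270,120]+.5)*5-.5)
y=np.radians(7.5)
for A in[(.6200,.0088)]:
  for zb in(.1176,.1193,.1233):
    M=R.from_euler('z',7.5,degrees=True).as_matrix()
    f=lambda v:C(proj(cs,np.array([*A,zb])+M@np.array(v)))
    print(zb,'coll',f((-.076,0,.035)),'bar',f((-.115,0,.035)),'end',f((-.155,0,.035)),'barsidebutton',f((-.145,-.01,.035)))
    v=np.array([.0434-A[0],-.8639-A[1]]);v/=np.hypot(*v)
    print('   bottom near edge',C(proj(cs,(A[0]+.0355*v[0],A[1]+.0355*v[1],zb))), 'ring near bottom',C(proj(cs,(A[0]+.0535*v[0],A[1]+.0535*v[1],zb+.05))))
s=cv2.imread('pics/s16.png');g=cv2.cvtColor(s,cv2.COLOR_BGR2GRAY);print(g[180:208,325]);print(g[180:208,322])
```

```text
0.1176 coll [149.4216 364.4914] bar [ 76.0467 384.6088] end [ -2.2975 406.0898] barsidebutton [ 31.2926 408.3938]
   bottom near edge [280.293  430.7962] ring near bottom [283.9624 340.3432]
0.1193 coll [149.485  360.8418] bar [ 76.0639 380.8998] end [ -2.3317 402.3178] barsidebutton [ 31.2805 404.6159]
   bottom near edge [280.4365 427.2628] ring near bottom [284.113  336.6305]
0.1233 coll [149.6344 352.2363] bar [ 76.1044 372.1535] end [ -2.4124 393.4229] barsidebutton [ 31.2521 395.7069]
   bottom near edge [280.7748 418.9318] ring near bottom [284.4679 327.8758]
[180 181 181 182 181 179 170 160 155 153 153 152 151 150 151 151 152 151
 152 152 151 149 140 116  83  65  62  64]
[181 181 181 182 181 177 166 156 152 152 153 152 152 152 150 149 149 150
 150 150 148 146 135 110  80  64  62  62]
```

Run:
```python
import cv2,numpy as np
for n in('s7','s8','s9','s10','s13','s14','s15','s16'):
    g=cv2.cvtColor(cv2.imread(f'pics/{n}.png'),cv2.COLOR_BGR2GRAY).astype(float)
    o=[]
    for c in range(318,334,2):
        col=g[190:222,c]; k=np.where((col[:-1]>=105)&(col[1:]<105))[0]
        o.append(190+k[0]+(col[k[0]]-105)/(col[k[0]]-col[k[0]+1]) if len(k) else np.nan)
    print(n,np.round(o,2))
```

```text
s7 [212.47 213.15 213.43 213.67 213.84 213.84 213.79 213.19]
s8 [202.18 202.68 203.19 203.23 203.27 203.31 203.27 203.07]
s9 [202.36 200.96 201.11 201.26 201.35 201.4  201.35 201.2 ]
s10 [202.46 201.79 200.85 201.   201.17 201.19 201.13 200.7 ]
s13 [202.35 201.22 201.27 201.45 201.63 201.66 201.45 201.3 ]
s14 [202.24 202.59 203.14 203.28 203.36 203.3  203.3  203.17]
s15 [202.24 202.62 203.17 203.29 203.38 203.36 203.31 203.14]
s16 [202.21 202.63 203.17 203.3  203.39 203.32 203.34 203.17]
```

Emit:
send_rows --deltas '[{"hand":0.55,"delta_pos":[-10,20,30],"rotation":[0,0,0]},{"hand":0.55,"delta_pos":[-15,40,70],"rotation":[0,0,0]},{"hand":0.55,"delta_pos":[-20,60,110],"rotation":[0,0,0]},{"hand":0.55,"delta_pos":[-20,70,130],"rotation":[0,0,0]},{"hand":0.55,"delta_pos":[-20,70,130],"rotation":[0,0,0]},{"hand":0.55,"delta_pos":[-20,70,130],"rotation":[0,0,0]}]'

```text
time: 24.6
tool_pos: [0.4023, 0.0524, 0.2651]
eef_rot: [180.0, 0.4, -172.4]
ft_force: [-0.2, -0.5, -1.1]
opening: 0.551
```

```bash
python3 look.py w17;python3 - <<'E'
from h import *
s=ctrl.snapshot('side')[:,:,::-1];cv2.imwrite('pics/s17.png',s);crop(s,250,140,370,230,6,'pics/s17c.png')
E
```

```text
time 24.6
tool_pos [0.4023 0.0524 0.2651]
eef_rot [ 179.9987    0.4186 -172.4396]
ft_force [-0.1631 -0.4825 -1.1488]
torque [ 0.0414 -0.014  -0.0289]
opening 0.5514307311829006
joint_pos [  -8.5399   10.0387  109.3129    0.1351   60.2467 -106.1669]
```

View pics/w17.png

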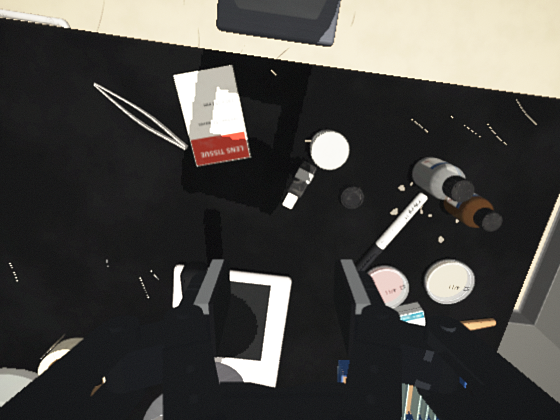

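View pics/s17c.png

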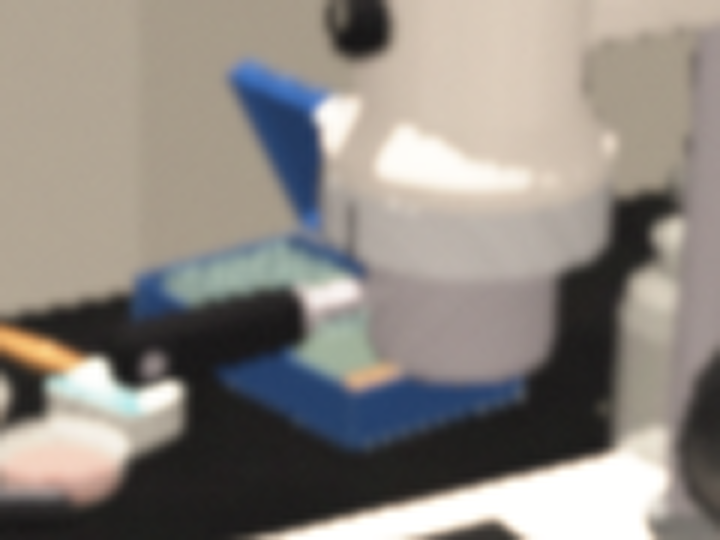

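Run:
```python
from pred import *
cs=cam('side')
def f(A,zb,yaw,pitch,v):
    M=R.from_euler('ZYX',[yaw,pitch,0],degrees=True).as_matrix(); return proj(cs,np.array([*A,zb])+M@np.array(v))
s0=cv2.imread('pics/side0.png');s=cv2.imread('pics/s17.png')
cv2.imwrite('pics/cmp.png',np.vstack([cv2.resize(s0[265:305,290:400],None,fx=7,fy=7,interpolation=cv2.INTER_CUBIC),cv2.resize(s[170:210,260:370],None,fx=7,fy=7,interpolation=cv2.INTER_CUBIC)]))
pts={'btn':(-.148,-.01,.035),'coll':(-.075,-.0,.035),'end':(-.155,0,.035)}
for k,v in pts.items():
    print(k,'init',(f((.596,-.2185),0,-18.8,0,v)-[290,265]+.5)*7-.5)
    for p in(-2,0,2): print('   now',p,(f((.620,.0088),.1193,7.5,p,v)-[260,170]+.5)*7-.5+[0,280])
```

```text
btn init [ 96.2927 183.9005]
   now -2 [102.5498 515.9862]
   now 0 [105.6339 498.971 ]
   now 2 [109.231  481.9029]
coll init [349.5675 140.2649]
   now -2 [278.8874 443.4314]
   now 0 [282.0619 434.6729]
   now 2 [285.4725 425.9718]
end init [ 63.7184 165.8366]
   now -2 [ 63.9367 511.1612]
   now 0 [ 66.9356 493.4449]
   now 2 [ 70.4743 475.6646]
```

View pics/cmp.png

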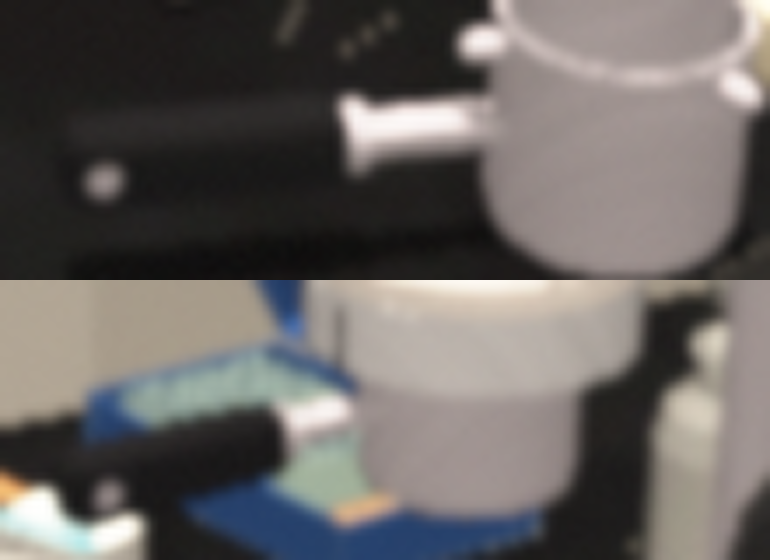

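```bash
python3 -c "
from station import ctrl
print(ctrl.finish_job())"
```

```text
the job is handed in; nothing more can be done
None
```

The cup hangs locked in the bayonet ring with its handle to the front, let go, and the job is handed in. No verdict came back.

I gripped the handle and brought the cup in under the head. I raised it through the gaps at about -36.5° yaw and turned it over the crests at 6–8 N lift. At about 9° the end stops showed, with roughly 1 N·m of torque. I backed off 2–3°, eased the lift until the lugs settled, then opened the gripper and drew it clear.

Last checks:
- **Lug height:** the cup dropped about 5 mm from its turning height to a firm floor, which puts the lugs 10–10.6 mm above the ring's underside. It did not move on release or while the gripper withdrew.
- **Handle direction:** about 7.5° from the world x axis, so about 7° from the machine's front.
- **Centring and tilt:** in the side view the cup is within about 1 mm of the ring's axis and tilted about 1°.
- **Bystanders:** dishes and bottles are standing, seen by eye in the last wrist picture; I did not re-measure their positions.

Checks that disagreed, and snags:
- **Height from images alone:** the side picture, read against the calibration without the contact reference, gave about 12.7 mm ± 1, above the 11.8 mm limit. I trusted the force contact and the frame-to-frame comparison instead. The ring's underside also came out at 0.1676 m by vision and 0.1693 m by contact, within calibration error.
- **Easing the lift:** on the first try the lugs stuck by friction against the stops, at no more than about 6 N sideways. Turning back a little further and re-centring freed them.
- **Early wrist limit:** while tilted to view the ring, the arm ran into its wrist joint limits. I steered it out without touching anything.

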